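# Load a row of medicine jars, close the sliding fence on it and lock it

### The job

Load the jar rack for transport: unlock the rack's knob past its click before you move the fence, slide the fence all the way back, and stand every squat jar upright in the lane. Only then slide the fence up until the jars stand in one closed row between end stop and fence with no gaps, and with the fence there turn the knob back past its click to lock it. Leave the tall bottles, cup and small carton where they stand, upright.

Things in the scene. Friction and masses are not known exactly. Their poses are not given: they have to be found in the camera images.
- rack: Fixed aluminium jar rack, 96 mm wide (x), y from -245 to +210 mm; origin on the table below the lane's centre line. Lane along y: floor 8 mm above the table, 76 mm wide, side walls up to 28 mm; end stop 48 mm high with inner face at y = -140 mm, sliding fence at the other end. A 46 mm high grey block beyond the end stop carries the lock knob. Place and angle vary.
- lane_end (a point): Point on the lane floor at the middle of the end stop's inner face; axes parallel to the rack's: +y runs along the lane from the stop towards the fence, z up. In a closed row the jars' centres stand 29, 87, 145 and 203 mm from it (58 mm apart).
- fence (a joint): Travel of the sliding fence, m: 0 = all the way back (face 280 mm from the end stop), up to 0.175, growing along the rack's -y towards the end stop. Drags with about 4 N, stays where left; pushing jars adds 1 to 6 N. Starts 0.06 to 0.15 in. With n jars in a closed row it reads about 0.280 - 0.058 n.
- fence_face (a point): Middle of the lower edge of the fence's flat face (64 mm wide, up to 60 mm above the table), the side that touches the jars; axes parallel to the rack's, jars lie on its -y side.
- fence_grip (a point): In the fence's upright black grip tab, 13 mm below its top, 34 mm behind the face; moves with the fence, axes parallel to the rack's. The tab is 30 mm in x (pinch it across this), 18 mm in y, and rises from 28 to about 87 mm above the table.
- lock (a joint): Angle of the lock knob, rad: 0 = locked (start), 1.4 = unlocked; grows counter-clockwise seen from above. A sprung detent half way (0.7) takes about 0.2 N m to pass, then the knob falls to the other side; below 0.3 it is locked, above 1.1 unlocked. It marks the state only: the fence's drag stays the same.
- lock_grip (a point): On the lock knob's vertical axis, 76 mm above the table, 14 mm below the knob's top, at the height to grip; turns with the knob. The knob's upright bar grip is 50 mm long along this point's x and 14 mm thick along its y (pinch across y); at joint 0 the bar lies along the rack's x.
- jar1: Squat white plastic jar, 58 mm in diameter, 90 mm tall, 0.08 to 0.17 kg, with a round screw cap 46 mm in diameter from 66 to 90 mm height (grip it there). Origin: centre of its underside, z up. Two to four jars are there, standing on the table between robot and rack; an absent one reads None.
- jar2: Squat white plastic jar, 58 mm in diameter, 90 mm tall, 0.08 to 0.17 kg, with a round screw cap 46 mm in diameter from 66 to 90 mm height (grip it there). Origin: centre of its underside, z up. Two to four jars are there, standing on the table between robot and rack; an absent one reads None.
- jar3: Squat white plastic jar, 58 mm in diameter, 90 mm tall, 0.08 to 0.17 kg, with a round screw cap 46 mm in diameter from 66 to 90 mm height (grip it there). Origin: centre of its underside, z up. Two to four jars are there, standing on the table between robot and rack; an absent one reads None.
- jar4: Squat white plastic jar, 58 mm in diameter, 90 mm tall, 0.08 to 0.17 kg, with a round screw cap 46 mm in diameter from 66 to 90 mm height (grip it there). Origin: centre of its underside, z up. Two to four jars are there, standing on the table between robot and rack; an absent one reads None.
- bottle_a: Bystander: slim tall white bottle, 44 mm in diameter, 118 mm tall, standing among the jars; origin under its centre. Leave it alone.
- bottle_b: Bystander: second slim tall bottle, same size, at the left. Leave it alone.
- carton_small: Bystander: cardboard carton 70 x 130 x 55 mm, origin under its centre. Leave it alone.
- cup: Bystander: grey plastic cup, 68 mm across, 70 mm tall, origin under its centre. Leave it alone.
Things that resemble listed ones, but are neither listed nor needed, are in the scene too. What is shaped like the jar1 but green, red or turquoise is not meant.

How it is judged:
By the outcome, as a careful person would: the job done as asked, in the order asked, and still so for the second after the job is handed in, with the robot touching nothing.
Of jar1, jar2, jar3, jar4 only 2 to 4 are there at a start; the rules pass over those that are not, and their reading is None.
At some moment in a run one of jar1, jar2, jar3, jar4 may be knocked a few centimetres aside while the robot is not near it.
It also fails if it takes over 210 s, if anything falls off the work surface, if the arm or the gripper's body presses on something with over 40 N, if the wrist force passes 120 N, or if a joint passes its speed limit or range.

### The arm

A 6-joint arm with a two-finger parallel gripper is mounted at the origin on the work surface. World frame = base frame: x ahead of the robot, y to its left, z up, the work surface at z = 0. Lengths are in mm, angles in rad, forces in N, time in s.
With the tool pointing down it reaches from about 350 to 925 mm from the base axis. Payload 6.4 kg.
Tool frame: the origin (TCP) lies at the very end of the fingers, on their centre line; the grasp point (between the pads) lies grasp_offset behind it (grasp_offset is the distance from the TCP to the grasp point, in mm); x points along the fingers, z is the direction in which the jaws open and shut, and the axes are right-handed (so a half turn about x gives the same grasp; the last joint's range is limited). The gripper opens to 85 mm and grips with 20 to 120 N. Pads are 22 mm wide; open, the fingers measure 114 mm over their backs; the gripper's body (76 mm by 85 mm) begins 54 mm behind the grasp point. The pads swing forward as they close: fully open they stand 13 mm farther back than shut.
Start: joints at [1.016, 0.245, 1.558, -0, 1.339, -0.174], TCP at [241.579, 603.451, 231.29] pointing down, gripper open.
Joint ranges: [-3.13, 3.13], [-1.02, 2.26], [0.13, 2.54], [-0.95, 4.09], [0.21, 2.88], [-2.74, 2.74]. Speed limits (rad/s): [2.57, 2.57, 3.14, 3.14, 3.14, 3.14].

### API

Orientations are given as a unit quaternion [w, x, y, z].
In Python, from bench import * gives the robot as it stands.
- The arm moves only by the shell command python3 -m inch 'ROWS'. ROWS is JSON, a list of rows, each an object with "gripper": the closure, from 0 (fully open) to 1 (shut); "offset": the shift along the tool's x, y, z in cm, a list of three; "dr": the turn, a rotation vector about the tool's x, y, z in rad, a list of three. In form: [{"gripper": gripper, "offset": [dx, dy, dz], "dr": [ax, ay, az]}, ...]. A call has 1 to 12 rows; each row shifts and turns the commanded pose from where the row before left it, along the tool's axes as they then stand; what a row does not reach is not made up. A row lasts 1/8 s, in which the tool goes at most 62.5 mm and 10.7 degrees, less where a joint would pass 70% of its speed; a pose out of reach is approached as far as the arm can. A call is refused whole if a number of a shift passes 6.25 or a number of a turn 0.188, either way. A call with a gripper value outside its range is refused whole. The fingers move at their own pace and stop on an object; the grip force is fixed at half the most. Time passes only in rows, so rows that do not move let the fingers close. It gives the time, the measured TCP pose, the force and the opening at its end, in the units of the state.
- get_obs(): the state, without advancing time (a new reading comes with each control period).
- camera(name): name is "scene" or "top" or "wrist"; returns a dict with "image" (480x640x3 uint8, blue, green, red), "camera_matrix" (3x3 intrinsics, pixels), "k1" (the pictures are not rectified: a ray, as slopes to the right and down, at radius r is drawn at 1 + k1 r^2 times it, then the intrinsics apply), "rvec" (rotation vector, rad) and "tvec" (3), from world to camera coordinates, as OpenCV has them. Camera axes: x right, y down, z forward; pixel columns grow to the right and rows downward; lengths in mm; the calibration is good to about 2 mm. A picture is of the moment at which its call begins. There is no depth.
- job_done(): hands the job in, once; it reports no verdict.
The state is a dict: "clock": time; "joints": joint angles; "dq": joint speeds; "joint_torque": joint torques, N m; "ee_pos": TCP position; "ee_rot": TCP orientation; "ft_force": force on the tool from outside, world axes, zero at the start; "moment": the same for the moment, N m; "width": finger opening in mm.
Only numpy, scipy, OpenCV 4.12 (cv2) and the standard library are available. Lean on these libraries where they do the work, as an engineer would, in place of code of your own. Each camera call takes 0.05 s, during which the arm holds its last target.

## Working session

There is one attempt and no reset: what is moved stays moved. The work goes in short steps, Python scripts to look and compute and a shell command to move; the robot and the scene stay as the last step left them, time stands still between calls to the robot, and variables do not carry over. Pictures are saved under pics/ and viewed, and the job is handed in when it is done.

```bash
ls; mkdir -p pics; python3 - <<'E'
from bench import *
import cv2
o=get_obs();print(o)
try: print(grasp_offset)
except Exception as e: print(e)
for n in ["scene","top","wrist"]:
    c=camera(n);cv2.imwrite(f"pics/{n}0.png",c["image"]);print(n,c["camera_matrix"],c["k1"],c["rvec"],c["tvec"])
E
```

```text
pics
{'clock': 0.0, 'joints': array([ 1.01587733e+00,  2.45809507e-01,  1.55900101e+00,  3.79977873e-06,
        1.33871838e+00, -1.74081367e-01]), 'dq': array([-9.05080783e-05, -2.39044460e-03, -6.51276041e-04, -8.40255689e-04,
       -2.16333634e-04,  9.18430813e-04]), 'joint_torque': array([ 1.16922507e-03, -4.29508352e+01, -3.26130438e+01, -9.34689979e-05,
        5.28611752e-03, -4.85868881e-06]), 'ee_pos': array([241.2888922 , 602.95724925, 230.1902399 ]), 'ee_rot': array([ 0.58497215, -0.39660551,  0.58622286,  0.3960485 ]), 'ft_force': array([-0.45033484, -0.64583276,  0.79268598]), 'moment': array([-0.00721255, -0.06510304, -0.02336304]), 'width': 85.37882019989492}
18.700000000000003
scene [[465.99308577   0.         323.34928048]
 [  0.         465.99308577 245.63444177]
 [  0.           0.           1.        ]] -0.08897943358076765 [ 1.05591517  2.54531081 -0.8662258 ] [ 366.28975898 -237.53458564 1475.22991495]
top [[491.30877526   0.         319.27710902]
 [  0.         491.30877526 235.63778966]
 [  0.           0.           1.        ]] 0.0015297573610651841 [ 2.11929896 -2.14070319  0.17744577] [  11.37579894  497.7555714  1157.79122882]
wrist [[346.76654058   0.         319.45503578]
 [  0.         346.76654058 237.83013083]
 [  0.           0.           1.        ]] -0.05325860180683804 [-2.41652097 -1.63467892 -0.21280399] [-647.99070538  -32.25557692  378.63718066]
```

View pics/top0.png

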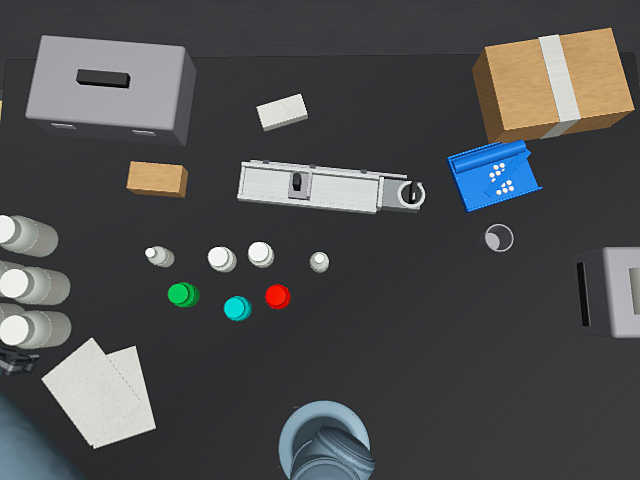

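View pics/scene0.png

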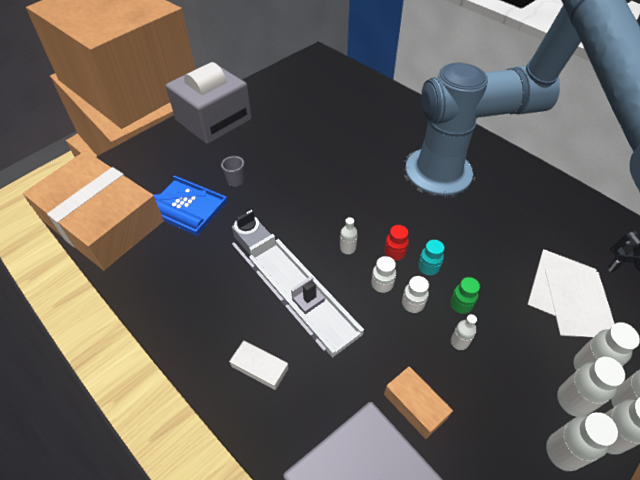

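View pics/wrist0.png

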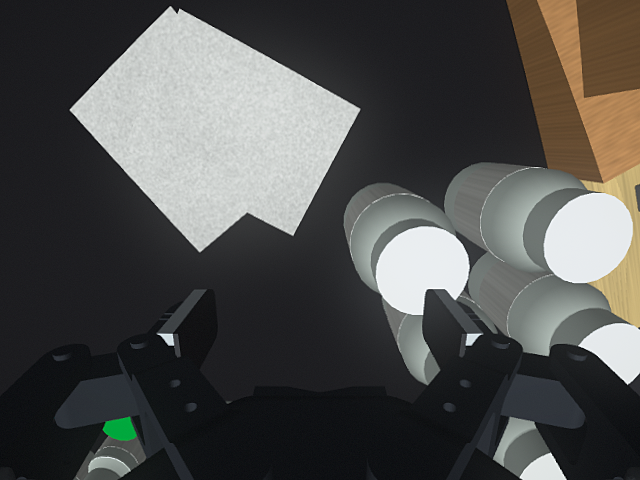

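The top view shows two white jars at (222,258) and (261,254), with bottles at (157,256) and (319,262). The fence tab is at about (298,182) and the knob at (412,193). Next I measure them.

```bash
cat > h.py <<'E'
from bench import *
import cv2, numpy as np
from scipy.spatial.transform import Rotation as R
def ray(c,px):
    K=c["camera_matrix"];k=c["k1"]
    p=cv2.undistortPoints(np.array([[px]],float),K,np.array([k,0,0,0.]))[0,0]
    Rm=cv2.Rodrigues(np.array(c["rvec"],float))[0];t=np.array(c["tvec"],float).ravel()
    o=-Rm.T@t; d=Rm.T@np.array([p[0],p[1],1.]);return o,d/np.linalg.norm(d)
def onz(c,px,z):
    o,d=ray(c,px);return (o+d*(z-o[2])/d[2])[:2]
def proj(c,P):
    return cv2.projectPoints(np.array(P,float).reshape(-1,1,3),np.array(c["rvec"],float),np.array(c["tvec"],float),c["camera_matrix"],np.array([c["k1"],0,0,0.]))[0][:,0]
def blobs(c,mask,amin=20):
    n,l,s,ce=cv2.connectedComponentsWithStats(mask.astype(np.uint8));return [(s[i][:5].tolist(),ce[i]) for i in range(1,n) if s[i][4]>=amin]
def pose():
    o=get_obs();q=o["ee_rot"];Rm=R.from_quat([q[1],q[2],q[3],q[0]]).as_matrix()
    print("t",round(o["clock"],2),"pos",o["ee_pos"].round(1),"w",round(o["width"],1),"F",o["ft_force"].round(1));print(Rm.round(3));return o,Rm
def togo(P,zdir=None):
    "shift in tool cm to TCP target P; turn (rotvec tool) so tool x=down, z=along zdir"
    o,Rm=pose()
    print("offset cm",(Rm.T@(np.array(P)-o["ee_pos"])/10).round(2))
    if zdir is not None:
        z=np.array([*zdir,0.]);z/=np.linalg.norm(z)
        best=None
        for s in (1,-1):
            x=np.array([0,0,-1.]);T=np.stack([x,np.cross(s*z,x),s*z],1)
            rv=R.from_matrix(Rm.T@T).as_rotvec()
            print("dr",rv.round(3),"q6",(get_obs()["joints"][5]+rv[0]).round(2))
            print("  offset after turn",(T.T@(np.array(P)-o["ee_pos"])/10).round(2))
def crop(c,x0,y0,x1,y1,f,name):
    cv2.imwrite("pics/"+name,cv2.resize(c["image"][y0:y1,x0:x1],None,fx=f,fy=f,interpolation=cv2.INTER_CUBIC))
E
python3 - <<'E'
from h import *
c=camera("top");crop(c,220,140,440,290,3.6,"topz.png")
s=camera("scene");crop(s,220,190,420,360,3.5,"scz.png")
print(proj(c,[[0,0,0]]))
g=cv2.cvtColor(c["image"],cv2.COLOR_BGR2GRAY)
m=(g>225);m[:230]=0;m[290:]=0
for b in blobs(c,m):print("top",b,onz(c,b[1],90))
E
```

```text
[[324.10579557 446.92014856]]
top ([0, 230, 14, 12, 132], array([  5.37121212, 234.64393939])) [499.82370109 744.86114541]
top ([249, 242, 19, 19, 278], array([257.96402878, 251.16906475])) [454.39038079 149.66803746]
top ([209, 247, 18, 19, 279], array([217.50537634, 256.11827957])) [443.72135837 243.91113469]
top ([146, 248, 9, 9, 60], array([149.9 , 251.95])) [455.16872941 402.25519473]
top ([315, 254, 9, 9, 59], array([318.91525424, 257.79661017])) [437.3493889    7.53475244]
top ([0, 269, 28, 21, 484], array([ 13.61363636, 280.28099174])) [392.21332732 715.05796753]
```

```bash
python3 - <<'E'
import cv2
E
ls pics
```

```text
scene0.png
scz.png
top0.png
topz.png
wrist0.png
```

View pics/topz.png

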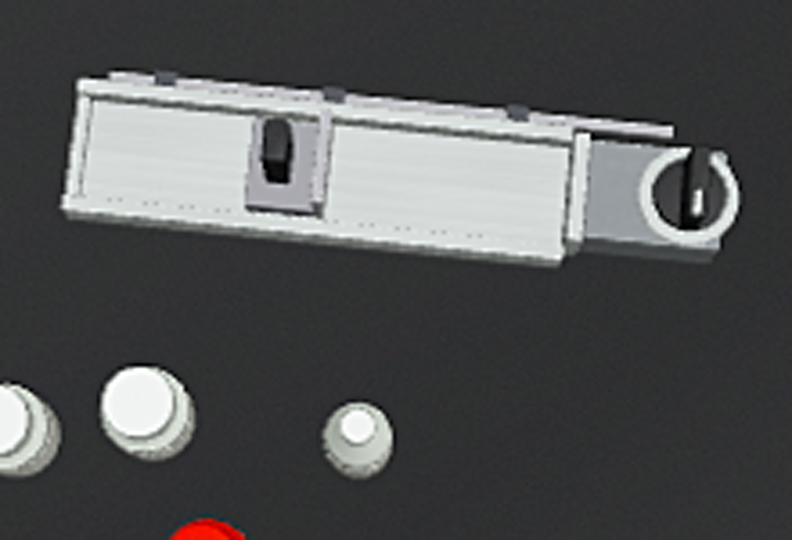

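View pics/scz.png

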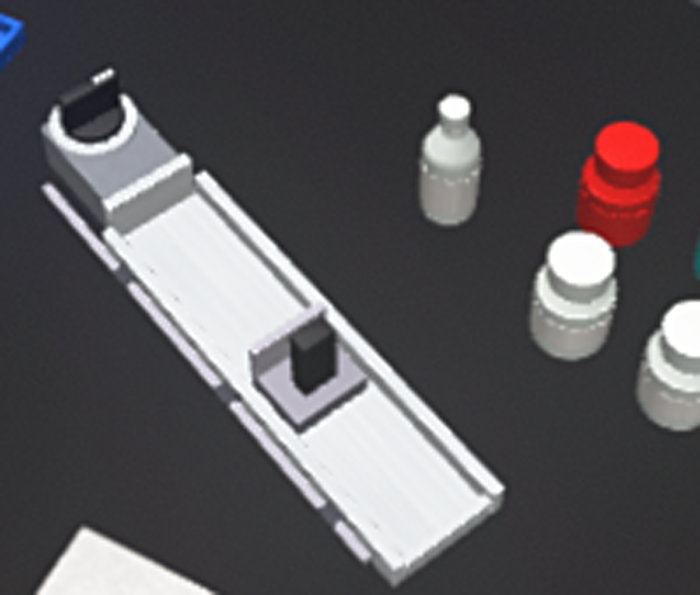

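Top crop: the rack lies almost along world y. The fence tab is at crop (275,150), the knob bar at (695,190), and the end stop's top edge at (578,190). Next I fit the rack lines.

```bash
python3 - <<'E'
from h import *
c=camera("top")
f=lambda u,v:(u/3.6+220-.36,v/3.6+140-.36)
P=lambda u,v,z:onz(c,f(u,v),z)
a,b=P(82,84,28),P(575,132,28);print("far wall top outer",a,b,np.linalg.norm(a-b))
a2,b2=P(64,207,28),P(560,260,28);print("near wall",a2,b2)
for q in((a,b),(a2,b2)):
    d=q[0]-q[1];print("angle of +y axis from world y",np.degrees(np.arctan2(-d[0],d[1])))
print("width",np.linalg.norm(np.cross(a-a2,(a-b)/np.linalg.norm(a-b))))
print("stop inner top",P(571,190,48)); print("fence face top",P(327,160,60)); print("tab top",P(277,135,87)); print("knob ring ctr z50",P(690,195,50)); print("bar top ctr?",P(697,180,90))
s=camera("scene");g=lambda u,v:(u/3.5+220-.36,v/3.5+190-.36)
print("scene: bar top",onz(s,g(90,88),90),"tab top",onz(s,g(314,335),87),"ring",onz(s,g(93,120),50))
m=cv2.cvtColor(s["image"],cv2.COLOR_BGR2GRAY)
print("caps scene",onz(s,g(581,258),90),onz(s,g(693,328),90), onz(s,g(454,107),118))
E
```

```text
far wall top outer [689.75281213 199.88925957] [ 650.75874175 -146.69859072] 348.7745338901693
near wall [600.58054778 210.93083387] [ 559.04763546 -133.53471822]
angle of +y axis from world y -6.419266224708058
angle of +y axis from world y -6.875081106080327
width 89.8476702960981
stop inner top [ 603.63056071 -140.22889925]
fence face top [623.35663856  26.66527693]
tab top [633.32718622  59.33551721]
knob ring ctr z50 [ 598.68177112 -221.18895037]
bar top ctr? [ 598.46790657 -218.64816017]
scene: bar top [ 595.19658193 -218.33477207] tab top [628.22106541  60.70754083] ring [ 595.81289866 -221.85332506]
caps scene [452.46439139 148.62567903] [443.16424608 240.91970358] [431.89332854   5.91351483]<stdin>:9: DeprecationWarning: Arrays of 2-dimensional vectors are deprecated. Use arrays of 3-dimensional vectors instead. (deprecated in NumPy 2.0)
```

```bash
python3 - <<'E'
from h import *
togo([597,-219,230],[0.119,0.993])
o,Rm=pose()
c=camera("wrist");Rc=cv2.Rodrigues(np.array(c["rvec"],float))[0];ct=-Rc.T@np.array(c["tvec"],float).ravel()
print("cam in tool",Rm.T@(ct-o["ee_pos"]), "cam axes in tool",(Rm.T@Rc.T).round(2))
E
```

```text
t 0.35 pos [241.5 603.3 231.1] w 85.5 F [-0.3 -0.3  0.1]
[[-0.    -0.928  0.372]
 [-0.     0.372  0.928]
 [-1.     0.    -0.   ]]
offset cm [  0.13 -63.56 -63.13]
dr [-0.262 -0.    -0.   ] q6 -0.44
  offset after turn [  0.11 -45.08 -77.42]
dr [ 2.88e+00 -0.00e+00  1.00e-03] q6 2.71
  offset after turn [ 0.11 45.08 77.42]
t 0.35 pos [241.5 603.3 231.1] w 85.5 F [-0.3 -0.3  0.1]
[[-0.    -0.928  0.372]
 [-0.     0.372  0.928]
 [-1.     0.    -0.   ]]
cam in tool [-143.08805797   65.94719502   -1.26973982] cam axes in tool [[-0.   -0.26  0.97]
 [-0.   -0.97 -0.26]
 [ 1.   -0.    0.  ]]
```

```bash
python3 -m inch '[{"gripper":0,"offset":[0,-4.2,-4.2],"dr":[0,0,0]},{"gripper":0,"offset":[0,-4.2,-4.2],"dr":[0,0,0]},{"gripper":0,"offset":[0,-4.2,-4.2],"dr":[0,0,0]},{"gripper":0,"offset":[0,-4.2,-4.2],"dr":[0,0,0]},{"gripper":0,"offset":[0,-4.2,-4.2],"dr":[0,0,0]},{"gripper":0,"offset":[0,-4.2,-4.2],"dr":[0,0,0]},{"gripper":0,"offset":[0,-4.2,-4.2],"dr":[0,0,0]},{"gripper":0,"offset":[0,-4.2,-4.2],"dr":[0,0,0]},{"gripper":0,"offset":[0,-4.2,-4.2],"dr":[0,0,0]},{"gripper":0,"offset":[0,-4.2,-4.2],"dr":[0,0,0]},{"gripper":0,"offset":[0,-4.2,-4.2],"dr":[0,0,0]},{"gripper":0,"offset":[0,-4.2,-4.2],"dr":[0,0,0]}]'
python3 -m inch '[{"gripper":0,"offset":[0,0,0],"dr":[0.18,0,0]},{"gripper":0,"offset":[0,0,0],"dr":[0.18,0,0]},{"gripper":0,"offset":[0,0,0],"dr":[0.18,0,0]},{"gripper":0,"offset":[0,0,0],"dr":[0.18,0,0]},{"gripper":0,"offset":[0,0,0],"dr":[0.18,0,0]},{"gripper":0,"offset":[0,0,0],"dr":[0.18,0,0]},{"gripper":0,"offset":[0,0,0],"dr":[0.18,0,0]},{"gripper":0,"offset":[0,0,0],"dr":[0.18,0,0]},{"gripper":0,"offset":[0,0,0],"dr":[0.18,0,0]},{"gripper":0,"offset":[0,0,0],"dr":[0.18,0,0]},{"gripper":0,"offset":[0,0,0],"dr":[0.18,0,0]},{"gripper":0,"offset":[0,0,0],"dr":[0.18,0,0]}]'
python3 - <<'E'
from h import *
togo([597,-219,230],[0.119,0.993]);print(get_obs()["joints"])
E
```

```text
clock: 1.9
ee_pos: [522.8, -53.8, 231.7]
ee_rot: [0.586, -0.396, 0.585, 0.396]
ft_force: [0.8, 0.4, 0.3]
width: 85.2
clock: 3.4
ee_pos: [522.2, -51.8, 231.4]
ee_rot: [0.625, 0.332, 0.624, -0.331]
ft_force: [0.1, -0.6, 0.3]
width: 85.6
t 3.4 pos [522.2 -51.8 231.4] w 85.6 F [ 0.1 -0.6  0.3]
[[ 0.     0.828  0.56 ]
 [-0.     0.56  -0.828]
 [-1.     0.     0.   ]]
offset cm [ 0.15 -3.18 18.04]
dr [-2.427  0.     0.   ] q6 -1.77
  offset after turn [  0.14  -9.42 -15.71]
dr [ 0.714  0.    -0.   ] q6 1.37
  offset after turn [ 0.14  9.42 15.71]
[-3.15085457e-01 -5.10212281e-02  1.87606825e+00 -9.55131889e-06
  1.31628019e+00  6.60829614e-01]
```

```bash
python3 -m inch '[{"gripper":0,"offset":[0,0,0],"dr":[0.18,0,0]},{"gripper":0,"offset":[0,0,0],"dr":[0.18,0,0]},{"gripper":0,"offset":[0,0,0],"dr":[0.18,0,0]},{"gripper":0,"offset":[0,0,0],"dr":[0.174,0,0]},{"gripper":0,"offset":[0,2.3,4],"dr":[0,0,0]},{"gripper":0,"offset":[0,2.4,4],"dr":[0,0,0]},{"gripper":0,"offset":[0,2.4,4],"dr":[0,0,0]},{"gripper":0,"offset":[0,2.3,3.7],"dr":[0,0,0]},{"gripper":0,"offset":[0,0,0],"dr":[0,0,0]},{"gripper":0,"offset":[0,0,0],"dr":[0,0,0]}]'
python3 - <<'E'
from h import *
togo([597,-219,230],[0.119,0.993]);print(get_obs()["joints"])
c=camera("wrist");cv2.imwrite("pics/w1.png",c["image"])
E
```

```text
clock: 4.65
ee_pos: [597.6, -218.1, 231.0]
ee_rot: [-0.471, -0.527, -0.471, 0.528]
ft_force: [-0.2, 0.0, -0.4]
width: 85.4
t 4.65 pos [ 597.6 -218.1  231. ] w 85.4 F [-0.2  0.  -0.4]
[[-0.001  0.994 -0.113]
 [ 0.001 -0.113 -0.994]
 [-1.    -0.001 -0.   ]]
offset cm [ 0.1  -0.05  0.1 ]
dr [-3.136e+00 -1.000e-03 -1.000e-03] q6 -1.98
  offset after turn [ 0.1   0.05 -0.1 ]
dr [ 0.006 -0.     0.001] q6 1.16
  offset after turn [ 0.1  -0.05  0.1 ]
[-5.27907967e-01  2.13960937e-01  1.59495541e+00  1.90777491e-04
  1.33344486e+00  1.15612173e+00]
```

View pics/w1.png

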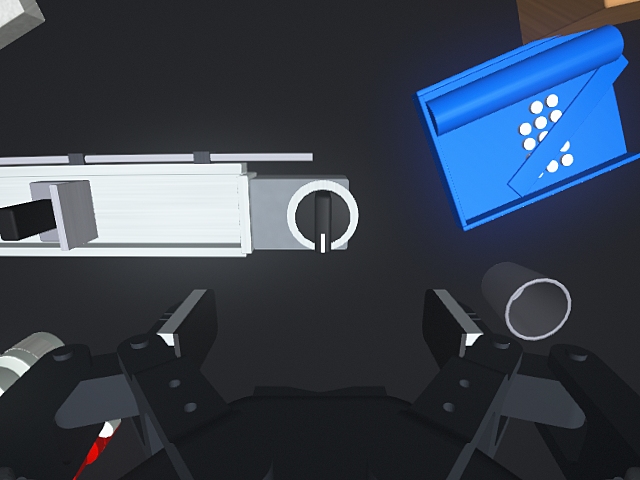

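The wrist view shows the knob ring centred near (323,215), its bar vertical in the image. The end stop is at u about 243–250, and the near wall edge at v about 255 runs nearly level.

```bash
cat > rk.py <<'E'
from h import *
c=camera("wrist");im=c["image"];g=cv2.cvtColor(im,cv2.COLOR_BGR2GRAY)
crop(c,200,140,380,275,4.4,"w1z.png")
# near wall lower edge: last bright row per column
def edge(col):
    v=np.where(g[100:290,col]>150)[0]+100
    return v.min(),v.max()
L=[(u,)+edge(u) for u in range(140,236,10)]
print(L)
us=np.array([l[0] for l in L])
p=np.array([onz(c,(l[0],l[2]+.5),28) for l in L])
k=np.polyfit(p[:,1],p[:,0],1);print("near wall outer, angle",np.degrees(np.arctan(k[0])),p[0],p[-1])
r=g[170:262,285:362]>170
ys,xs=np.where(r);pts=np.stack([xs+285,ys+170],1)
h=cv2.convexHull(pts.astype(np.float32));(e,ax,_)=cv2.fitEllipse(h);print("ring",e,ax,[onz(c,e,z).round(1) for z in (46,50,54)])
E
python3 rk.py
```

```text
[(140, np.int64(155), np.int64(255)), (150, np.int64(154), np.int64(255)), (160, np.int64(154), np.int64(255)), (170, np.int64(154), np.int64(255)), (180, np.int64(154), np.int64(255)), (190, np.int64(154), np.int64(255)), (200, np.int64(164), np.int64(255)), (210, np.int64(164), np.int64(255)), (220, np.int64(154), np.int64(256)), (230, np.int64(154), np.int64(256))]
near wall outer, angle 6.906022380911209 [571.20037911 -22.94001144] [ 559.40658802 -119.10151277]
ring (314.3128356933594, 212.20330810546875) (88.40968322753906, 89.0949478149414) [array([ 599.7, -213.6]), array([ 600.5, -213.7]), array([ 601.2, -213.9])]
```

View pics/w1z.png

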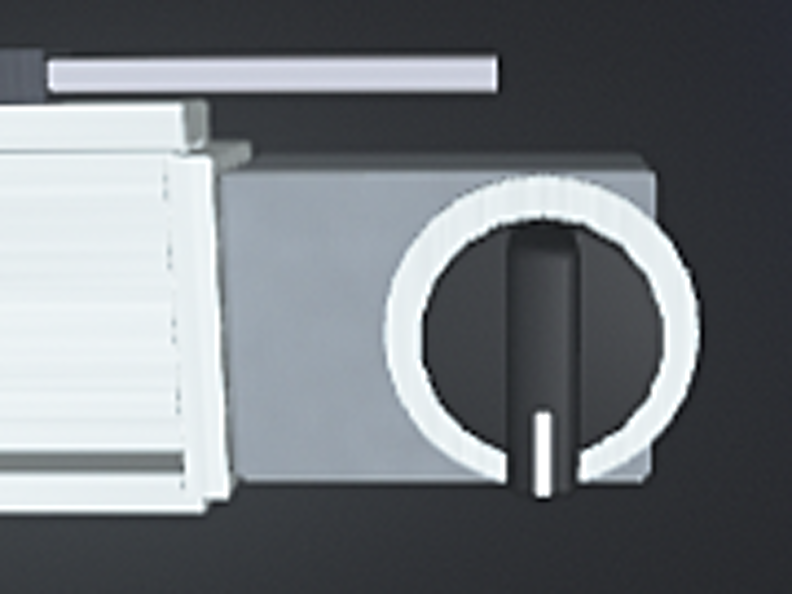

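```bash
cat > a.py <<'E'
from h import *
c=camera("wrist")
f=lambda u,v:(u/4.4+200-.39,v/4.4+140-.39)
print("ring",[onz(c,f(542,328),z).round(1) for z in(46,50)],"bar ctr",onz(c,f(542,363),90),"bar ends",onz(c,f(542,497),90),onz(c,f(542,229),90))
print("stop inner top z48", onz(c,f(186,170),48),onz(c,f(195,330),48),onz(c,f(206,490),48))
print("far wall", onz(c,f(190,104),28),"near", onz(c,f(200,512),28))
a=np.radians(6.9);t=np.array([np.sin(a),np.cos(a)])
k=onz(c,f(542,363),90);print("rack origin from knob if y=-215:",k+215*t)
pose()
E
python3 a.py
```

```text
ring [array([ 596.9, -221.3]), array([ 597.7, -221.3])] bar ctr [ 598.83724273 -221.12381262] bar ends [ 572.23635349 -218.17514561] [ 624.25775027 -223.94390466]
stop inner top z48 [ 639.88982462 -149.87611515] [ 605.46660064 -146.0309038 ] [ 569.12916871 -142.33758167]
far wall [ 652.92341016 -148.55108059] near [ 558.19826846 -134.87228983]
rack origin from knob if y=-215: [624.66666307  -7.68098411]
t 4.8 pos [ 597.6 -217.4  231.4] w 85.4 F [-0.2  0.2 -0. ]
[[-0.     0.994 -0.112]
 [ 0.    -0.112 -0.994]
 [-1.    -0.    -0.   ]]
```

```bash
python3 -m inch '[{"gripper":0,"offset":[3,0.13,0.37],"dr":[0.008,0,0]},{"gripper":0,"offset":[5,0,0],"dr":[0,0,0]},{"gripper":0,"offset":[5,0,0],"dr":[0,0,0]},{"gripper":0,"offset":[2.8,0,0],"dr":[0,0,0]},{"gripper":0,"offset":[1.4,0,0],"dr":[0,0,0]},{"gripper":0.5,"offset":[0,0,0],"dr":[0,0,0]},{"gripper":1,"offset":[0,0,0],"dr":[0,0,0]},{"gripper":1,"offset":[0,0,0],"dr":[0,0,0]},{"gripper":1,"offset":[0,0,0],"dr":[0,0,0]},{"gripper":1,"offset":[0,0,0],"dr":[0,0,0]},{"gripper":1,"offset":[0,0,0],"dr":[0,0,0]},{"gripper":1,"offset":[0,0,0],"dr":[0,0,0]}]'
python3 - <<'E'
from h import *
pose();c=camera("scene");crop(c,180,170,330,290,5,"s1.png")
E
```

```text
clock: 6.3
ee_pos: [599.5, -221.0, 60.7]
ee_rot: [0.469, 0.53, 0.469, -0.528]
ft_force: [-0.4, 6.9, 6.3]
width: 12.8
t 6.3 pos [ 599.5 -221.    60.7] w 12.8 F [-0.4  6.9  6.3]
[[ 0.001  0.993 -0.12 ]
 [ 0.002 -0.12  -0.993]
 [-1.     0.001 -0.002]]
```

View pics/s1.png

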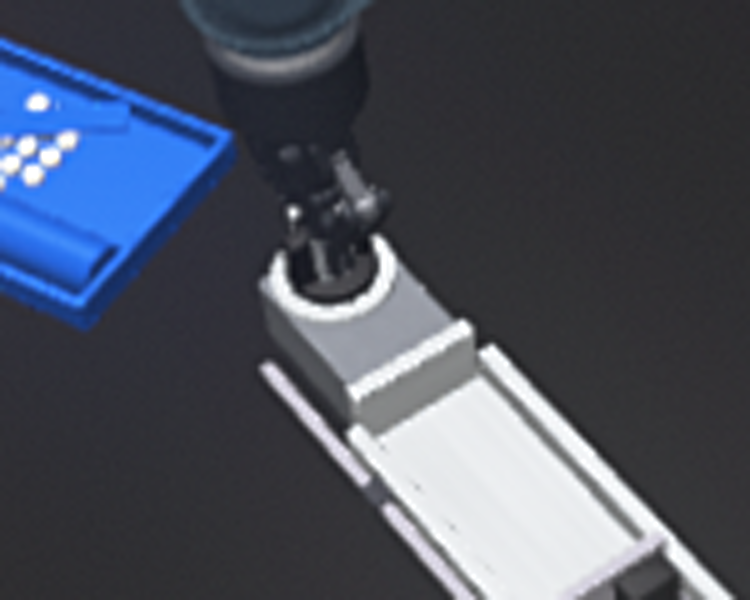

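The fingers hold the knob bar at 12.8 mm opening. Turn it CCW, which is −x of the tool.

```bash
python3 -m inch '[{"gripper":1,"offset":[0,0,0],"dr":[-0.15,0,0]},{"gripper":1,"offset":[0,0,0],"dr":[-0.15,0,0]},{"gripper":1,"offset":[0,0,0],"dr":[-0.15,0,0]},{"gripper":1,"offset":[0,0,0],"dr":[-0.15,0,0]},{"gripper":1,"offset":[0,0,0],"dr":[-0.15,0,0]},{"gripper":1,"offset":[0,0,0],"dr":[-0.15,0,0]},{"gripper":1,"offset":[0,0,0],"dr":[-0.15,0,0]},{"gripper":1,"offset":[0,0,0],"dr":[-0.15,0,0]},{"gripper":1,"offset":[0,0,0],"dr":[-0.15,0,0]},{"gripper":1,"offset":[0,0,0],"dr":[-0.06,0,0]},{"gripper":1,"offset":[0,0,0],"dr":[0,0,0]},{"gripper":1,"offset":[0,0,0],"dr":[0,0,0]}]'
python3 - <<'E'
from h import *
o,_=pose();print(o["moment"])
E
```

```text
clock: 7.85
ee_pos: [598.2, -218.9, 60.6]
ee_rot: [0.699, 0.102, 0.701, -0.097]
ft_force: [-6.7, 13.1, 12.7]
width: 13.0
t 7.85 pos [ 598.2 -218.9   60.6] w 13.0 F [-6.7 13.1 12.7]
[[-0.003  0.279  0.96 ]
 [ 0.006  0.96  -0.279]
 [-1.     0.005 -0.004]]
[ 2.07677353  0.86170718 -0.26538591]
```

```bash
python3 -m inch '[{"gripper":0.5,"offset":[0,0,0],"dr":[0,0,0]},{"gripper":0,"offset":[0,0,0],"dr":[0,0,0]},{"gripper":0,"offset":[0,0,0],"dr":[0,0,0]},{"gripper":0,"offset":[0,0,0],"dr":[0,0,0]},{"gripper":0,"offset":[-4,0,0],"dr":[0,0,0]},{"gripper":0,"offset":[-5,0,0],"dr":[0,0,0]},{"gripper":0,"offset":[-5,0,0],"dr":[0,0,0]},{"gripper":0,"offset":[0,0,0],"dr":[0,0,0]}]'
python3 - <<'E'
from h import *
pose();c=camera("wrist");cv2.imwrite("pics/w2.png",c["image"])
togo([632,58,200],[0.993,-0.12])
E
```

```text
clock: 8.85
ee_pos: [601.4, -223.9, 205.4]
ee_rot: [0.704, 0.098, 0.697, -0.101]
ft_force: [-0.0, -0.4, 0.4]
width: 85.4
t 8.85 pos [ 601.4 -223.9  205.4] w 85.4 F [-0.  -0.4  0.4]
[[ 0.009  0.278  0.96 ]
 [-0.005  0.96  -0.278]
 [-1.    -0.003  0.01 ]]
t 8.9 pos [ 599.8 -223.   202. ] w 85.6 F [ 0.3  0.7 -0.4]
[[ 0.004  0.278  0.96 ]
 [-0.003  0.96  -0.278]
 [-1.    -0.001  0.005]]
offset cm [ 0.14 27.88 -4.74]
dr [-0.162  0.005  0.002] q6 -0.41
  offset after turn [ 0.2  28.28 -0.18]
dr [ 2.98e+00  2.00e-03 -7.00e-03] q6 2.73
  offset after turn [  0.2  -28.28   0.18]
```

View pics/w2.png

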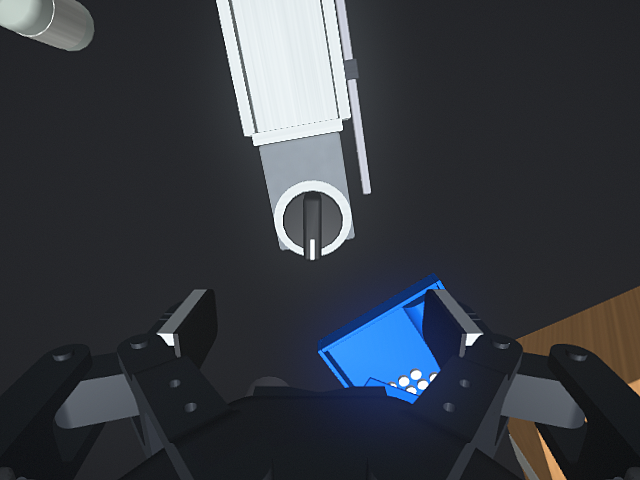

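The bar now lies along the lane, roughly 80° from where it started, so the knob is unlocked. Go to the fence.

```bash
python3 -m inch '[{"gripper":0,"offset":[0,0,0],"dr":[-0.16,0,0]},{"gripper":0,"offset":[0,5,0],"dr":[0,0,0]},{"gripper":0,"offset":[0,5,0],"dr":[0,0,0]},{"gripper":0,"offset":[0,5,0],"dr":[0,0,0]},{"gripper":0,"offset":[0,5,0],"dr":[0,0,0]},{"gripper":0,"offset":[0,5,0],"dr":[0,0,0]},{"gripper":0,"offset":[0,3.3,0],"dr":[0,0,0]},{"gripper":0,"offset":[0,0,0],"dr":[0,0,0]},{"gripper":0,"offset":[0,0,0],"dr":[0,0,0]}]'
python3 - <<'E'
from h import *
pose();c=camera("wrist");cv2.imwrite("pics/w3.png",c["image"])
E
```

```text
clock: 10.02
ee_pos: [632.5, 58.2, 197.8]
ee_rot: [0.705, 0.043, 0.707, -0.043]
ft_force: [-0.1, -0.6, -0.5]
width: 85.0
t 10.03 pos [632.5  58.2 197.8] w 85.0 F [-0.1 -0.6 -0.5]
[[-0.002  0.122  0.993]
 [-0.     0.993 -0.122]
 [-1.    -0.    -0.002]]
```

View pics/w3.png

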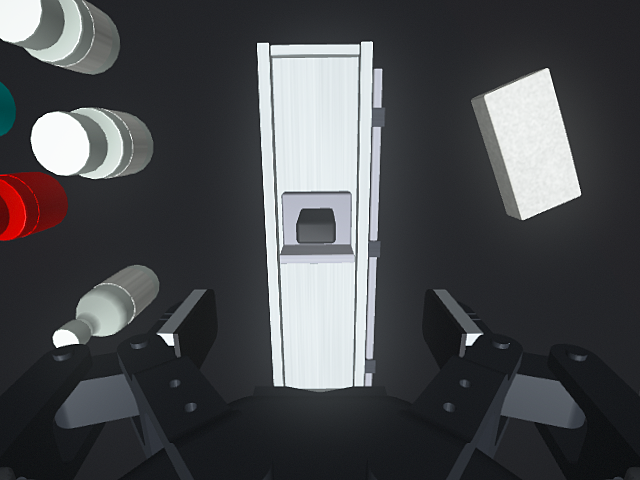

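The wrist view shows the fence tab's top face near (316,231), the rack's far end at v about 45, and the lane centre at u about 316.

```bash
python3 - <<'E'
from h import *
c=camera("wrist")
print("tab",onz(c,(316,231),87),"face top edge",onz(c,(317,262),60),onz(c,(281,262),60),onz(c,(355,262),60))
print("walls",onz(c,(258,44),28),onz(c,(372,43),28),onz(c,(272,380),28),onz(c,(366,380),28))
crop(c,230,30,400,280,2.4,"w3z.png")
togo([632,58,59],[0.993,-0.12])
E
```

```text
tab [628.96595806  59.84353229] face top edge [625.2160268  26.0808616] [594.60969676  29.8471984 ] [657.49656329  22.08104821]
walls [598.83012411 209.59076919] [692.45205257 198.59499126] [ 559.46454839 -110.42239607] [ 658.58205987 -122.55979138]
t 10.12 pos [632.8  57.6 198.5] w 85.3 F [ 0.  -0.8  0. ]
[[-0.001  0.123  0.992]
 [-0.     0.992 -0.123]
 [-1.    -0.    -0.001]]
offset cm [13.95  0.04 -0.07]
dr [-0.003 -0.001  0.   ] q6 0.03
  offset after turn [13.95  0.03 -0.09]
dr [3.138e+00 0.000e+00 2.000e-03] q6 3.17
  offset after turn [13.95 -0.03  0.09]
```

View pics/w3z.png

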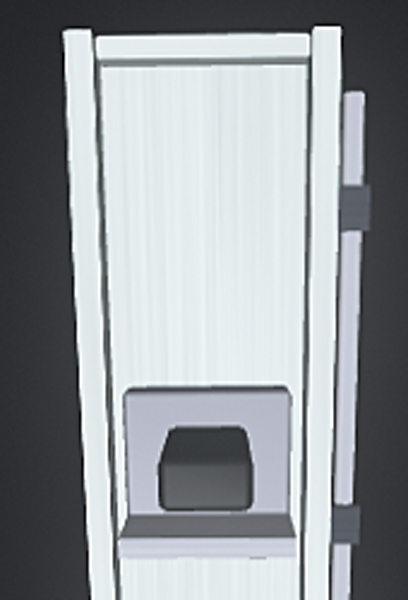

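```bash
python3 -m inch '[{"gripper":0,"offset":[3,0.17,-0.27],"dr":[0,0,0]},{"gripper":0,"offset":[5,0,0],"dr":[0,0,0]},{"gripper":0,"offset":[4,0,0],"dr":[0,0,0]},{"gripper":0,"offset":[2.1,0,0],"dr":[0,0,0]},{"gripper":0,"offset":[0,0,0],"dr":[0,0,0]},{"gripper":0.5,"offset":[0,0,0],"dr":[0,0,0]},{"gripper":1,"offset":[0,0,0],"dr":[0,0,0]},{"gripper":1,"offset":[0,0,0],"dr":[0,0,0]},{"gripper":1,"offset":[0,0,0],"dr":[0,0,0]},{"gripper":1,"offset":[0,0,0],"dr":[0,0,0]}]'
python3 - <<'E'
from h import *
pose()
E
```

```text
clock: 11.38
ee_pos: [629.7, 61.0, 59.7]
ee_rot: [0.705, 0.043, 0.707, -0.043]
ft_force: [-9.2, -0.2, 9.0]
width: 29.2
t 11.38 pos [629.7  61.   59.7] w 29.2 F [-9.2 -0.2  9. ]
[[-0.003  0.121  0.993]
 [-0.     0.993 -0.121]
 [-1.    -0.    -0.003]]
```

```bash
python3 -m inch '[{"gripper":1,"offset":[0,1,-0.1],"dr":[0,0,0]},{"gripper":1,"offset":[0,2,0],"dr":[0,0,0]},{"gripper":1,"offset":[0,2,0],"dr":[0,0,0]},{"gripper":1,"offset":[0,2,0],"dr":[0,0,0]},{"gripper":1,"offset":[0,1.5,0],"dr":[0,0,0]},{"gripper":1,"offset":[0,1,0],"dr":[0,0,0]},{"gripper":1,"offset":[0,0.5,0],"dr":[0,0,0]},{"gripper":1,"offset":[0,0.3,0],"dr":[0,0,0]},{"gripper":1,"offset":[0,0,0],"dr":[0,0,0]}]'
python3 - <<'E'
from h import *
pose()
E
```

```text
clock: 12.5
ee_pos: [641.3, 163.3, 59.7]
ee_rot: [0.705, 0.042, 0.707, -0.043]
ft_force: [-8.3, -1.8, 8.7]
width: 29.0
t 12.5 pos [641.3 163.3  59.7] w 29.0 F [-8.3 -1.8  8.7]
[[-0.003  0.12   0.993]
 [-0.001  0.993 -0.12 ]
 [-1.    -0.001 -0.003]]
```

```bash
python3 -m inch '[{"gripper":1,"offset":[0,0.3,0],"dr":[0,0,0]},{"gripper":1,"offset":[0,0.2,0],"dr":[0,0,0]},{"gripper":1,"offset":[0,0.2,0],"dr":[0,0,0]},{"gripper":1,"offset":[0,0,0],"dr":[0,0,0]}]'; python3 -m inch '[{"gripper":1,"offset":[0,0.2,0],"dr":[0,0,0]},{"gripper":1,"offset":[0,0,0],"dr":[0,0,0]}]'
```

```text
clock: 13.0
ee_pos: [642.0, 169.9, 59.7]
ee_rot: [0.705, 0.042, 0.707, -0.043]
ft_force: [-8.7, -2.3, 9.5]
width: 29.0
clock: 13.25
ee_pos: [642.3, 171.9, 59.7]
ee_rot: [0.705, 0.042, 0.707, -0.043]
ft_force: [-9.1, -1.8, 8.8]
width: 28.8
```

```bash
python3 -m inch '[{"gripper":1,"offset":[0,0.2,0],"dr":[0,0,0]},{"gripper":1,"offset":[0,0.1,0],"dr":[0,0,0]},{"gripper":1,"offset":[0,0,0],"dr":[0,0,0]}]'; python3 -m inch '[{"gripper":1,"offset":[0,0.2,0],"dr":[0,0,0]},{"gripper":1,"offset":[0,0.1,0],"dr":[0,0,0]},{"gripper":1,"offset":[0,0,0],"dr":[0,0,0]}]'
```

```text
clock: 13.62
ee_pos: [642.3, 172.1, 59.6]
ee_rot: [0.704, 0.04, 0.707, -0.045]
ft_force: [-12.7, -13.0, 10.9]
width: 28.7
clock: 14.0
ee_pos: [642.3, 172.2, 59.5]
ee_rot: [0.704, 0.039, 0.708, -0.047]
ft_force: [-14.6, -22.7, 14.0]
width: 29.2
```

Hard stop reached: the force rises with no motion. Release and rise, then look at the lane.

```bash
python3 -m inch '[{"gripper":0.5,"offset":[0,0,0],"dr":[0,0,0]},{"gripper":0,"offset":[0,0,0],"dr":[0,0,0]},{"gripper":0,"offset":[0,0,0],"dr":[0,0,0]},{"gripper":0,"offset":[-3,0,0],"dr":[0,0,0]},{"gripper":0,"offset":[-5,0,0],"dr":[0,0,0]},{"gripper":0,"offset":[-5,-4,0],"dr":[0,0,0]},{"gripper":0,"offset":[-3,-5,0],"dr":[0,0,0]},{"gripper":0,"offset":[0,-5,0],"dr":[0,0,0]},{"gripper":0,"offset":[0,-5,0],"dr":[0,0,0]},{"gripper":0,"offset":[0,-4,0],"dr":[0,0,0]},{"gripper":0,"offset":[0,0,0],"dr":[0,0,0]},{"gripper":0,"offset":[0,0,0],"dr":[0,0,0]}]'
python3 - <<'E'
from h import *
pose();c=camera("wrist");cv2.imwrite("pics/w4.png",c["image"]);t=camera("top");crop(t,120,130,440,330,2.5,"t4.png")
E
```

```text
clock: 15.5
ee_pos: [616.3, -48.7, 217.1]
ee_rot: [0.706, 0.043, 0.706, -0.043]
ft_force: [0.4, 0.7, 0.2]
width: 85.3
t 15.5 pos [616.3 -48.7 217.1] w 85.3 F [0.4 0.7 0.2]
[[ 0.     0.121  0.993]
 [ 0.     0.993 -0.121]
 [-1.     0.     0.   ]]
```

View pics/w4.png

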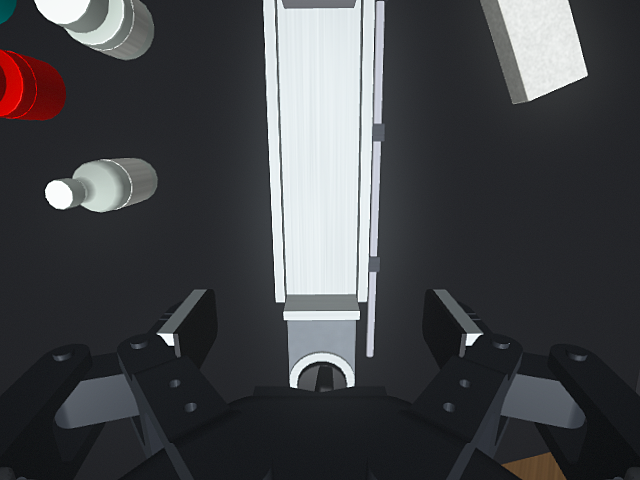

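View pics/t4.png

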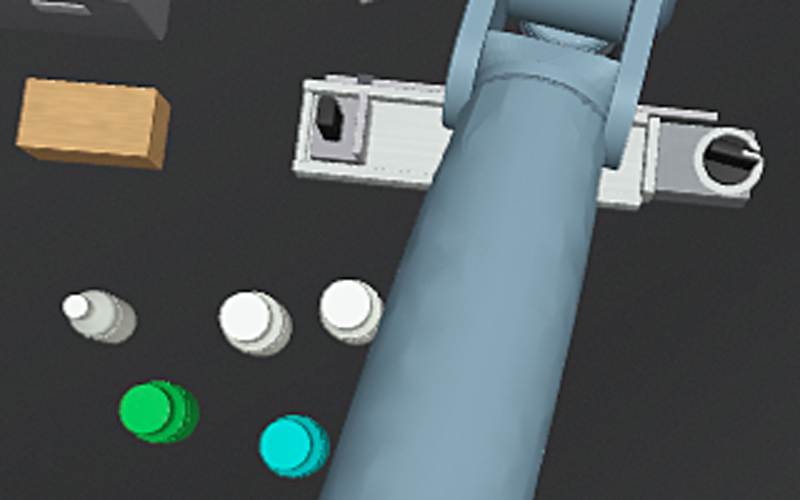

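The stop's inner face runs from v=295 (floor) to v≈310 (top edge), with u 285–358. The fence is fully back and the knob bar lies along the lane.

```bash
python3 - <<'E'
from h import *
c=camera("wrist")
g=cv2.cvtColor(c["image"],cv2.COLOR_BGR2GRAY)
print(g[288:324:1,322])
print("floor edge z8",onz(c,(322,295),8),"top z48",onz(c,(322,309.5),48),"walls z28 @v200",onz(c,(270.5,200),28),onz(c,(370,200),28),"@v290",onz(c,(276,290),28),onz(c,(366.5,290),28))
t=camera("top");g=cv2.cvtColor(t["image"],cv2.COLOR_BGR2GRAY)
m=(g>225);m[:230]=0;m[290:]=0
for b in blobs(t,m,200):print("top",b,onz(t,b[1],90))
s=camera("scene");cv2.imwrite("pics/s4.png",s["image"]);g=cv2.cvtColor(s["image"],cv2.COLOR_BGR2GRAY)
m=(g>225);m[:,:360]=0;m[:,450:]=0
for b in blobs(s,m,50):print("scene",b,onz(s,b[1],90))
E
```

```text
[235 235 235 235 236 242 208 135 121 125 126 127 124 125 125 127 125 125
 126 124 124 127 116 128 239 237 233 232 232 238 238 242 204 147 157 161]
floor edge z8 [ 606.47687154 -142.46063623] top z48 [ 606.51751002 -139.94621942] walls z28 @v200 [569.87454228 -28.95466013] [665.18890586 -40.53091471] @v290 [ 560.81502973 -122.21536912] [ 653.80939166 -133.50523866]
top ([249, 242, 19, 19, 278], array([257.96402878, 251.16906475])) [454.39038079 149.66803746]
top ([209, 247, 18, 19, 279], array([217.50537634, 256.11827957])) [443.72135837 243.91113469]
top ([0, 269, 28, 21, 486], array([ 13.66255144, 280.25925926])) [392.26250667 714.94929256]
scene ([377, 257, 18, 14, 207], array([385.73429952, 263.56521739])) [452.78771471 149.20230131]
scene ([374, 268, 14, 13, 51], array([378.66666667, 275.90196078])) [492.81058036 160.74814232]
scene ([410, 276, 18, 16, 230], array([418.6173913, 283.7      ])) [442.2880768  243.19498496]
scene ([406, 288, 13, 14, 60], array([410.65      , 295.93333333])) [482.65506844 250.93589164]
```

Lane end is at about (606,−142), rack angle 6.95°. Jar1 is at (453.6,149.4) and jar2 at (443,243.6). Go above jar1 and check.

```bash
python3 - <<'E'
from h import *
togo([453.6,149.4,215])
E
python3 -m inch '[{"gripper":0,"offset":[0,4,-4.4],"dr":[0,0,0]},{"gripper":0,"offset":[0,4,-4.4],"dr":[0,0,0]},{"gripper":0,"offset":[0,4,-4.4],"dr":[0,0,0]},{"gripper":0,"offset":[0,4,-4.4],"dr":[0,0,0]},{"gripper":0,"offset":[0,1.7,-1],"dr":[0,0,0]},{"gripper":0,"offset":[0,0,0],"dr":[0,0,0]},{"gripper":0,"offset":[0,0,0],"dr":[0,0,0]}]'
python3 - <<'E'
from h import *
togo([453.6,149.4,66]);c=camera("wrist");cv2.imwrite("pics/w5.png",c["image"])
g=cv2.cvtColor(c["image"],cv2.COLOR_BGR2GRAY);m=g>225
for b in blobs(c,m,200):print(b,onz(c,b[1],90))
E
```

```text
t 15.75 pos [616.3 -48.3 217.1] w 85.4 F [-0.1  0.6  0.2]
[[-0.     0.12   0.993]
 [ 0.     0.993 -0.12 ]
 [-1.     0.    -0.   ]]
offset cm [  0.21  17.67 -18.52]
clock: 16.62
ee_pos: [453.5, 148.7, 217.3]
ee_rot: [0.706, 0.043, 0.706, -0.043]
ft_force: [0.1, -0.4, -0.8]
width: 84.9
t 16.62 pos [453.5 148.7 217.3] w 84.9 F [ 0.1 -0.4 -0.8]
[[ 0.     0.122  0.993]
 [-0.     0.993 -0.122]
 [-1.    -0.     0.   ]]
offset cm [ 1.513e+01  7.000e-02 -1.000e-02]
([260, 75, 67, 72, 3462], array([291.50404391, 110.3044483 ])) [442.89697124 240.3775847 ]
([452, 130, 97, 207, 9269], array([490.74085662, 243.40425073])) [590.5553943  119.00317126]
([551, 131, 13, 31, 277], array([557.54512635, 146.0866426 ])) [643.84427218 191.45512676]
([289, 201, 62, 55, 2421], array([319.84551838, 227.71127633])) [452.81896715 149.19267091]
([522, 210, 31, 142, 1204], array([536.83305648, 278.69601329])) [631.14233969  82.41832419]
```

View pics/w5.png

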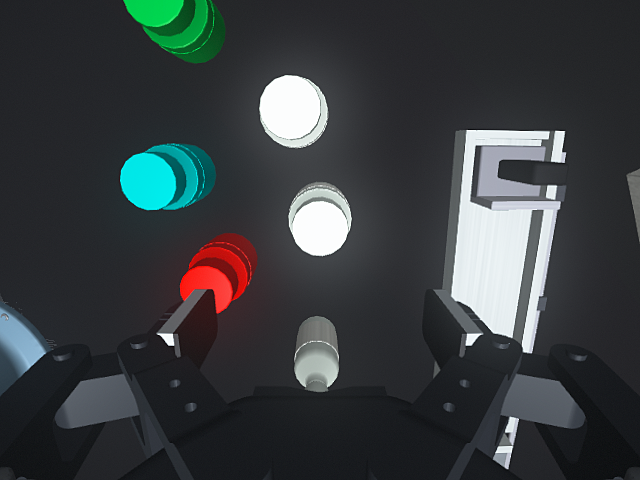

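Jar1's cap is at (320,229), which gives (452.8,149.2) and matches. Descend and grip.

```bash
python3 -m inch '[{"gripper":0,"offset":[4,0.07,-0.05],"dr":[0,0,0]},{"gripper":0,"offset":[5,0,0],"dr":[0,0,0]},{"gripper":0,"offset":[4,0,0],"dr":[0,0,0]},{"gripper":0,"offset":[2.1,0,0],"dr":[0,0,0]},{"gripper":0,"offset":[0,0,0],"dr":[0,0,0]},{"gripper":0.3,"offset":[0,0,0],"dr":[0,0,0]},{"gripper":0.7,"offset":[0,0,0],"dr":[0,0,0]},{"gripper":1,"offset":[0,0,0],"dr":[0,0,0]},{"gripper":1,"offset":[0,0,0],"dr":[0,0,0]},{"gripper":1,"offset":[0,0,0],"dr":[0,0,0]},{"gripper":1,"offset":[0,0,0],"dr":[0,0,0]}]'
python3 - <<'E'
from h import *
pose();c=camera("wrist");cv2.imwrite("pics/w6.png",c["image"])
E
```

```text
clock: 18.05
ee_pos: [454.2, 149.8, 67.8]
ee_rot: [0.707, 0.043, 0.705, -0.043]
ft_force: [0.7, -1.0, 5.7]
width: 43.8
t 18.05 pos [454.2 149.8  67.8] w 43.8 F [ 0.7 -1.   5.7]
[[ 0.003  0.122  0.993]
 [ 0.     0.993 -0.122]
 [-1.     0.001  0.003]]
```

View pics/w6.png

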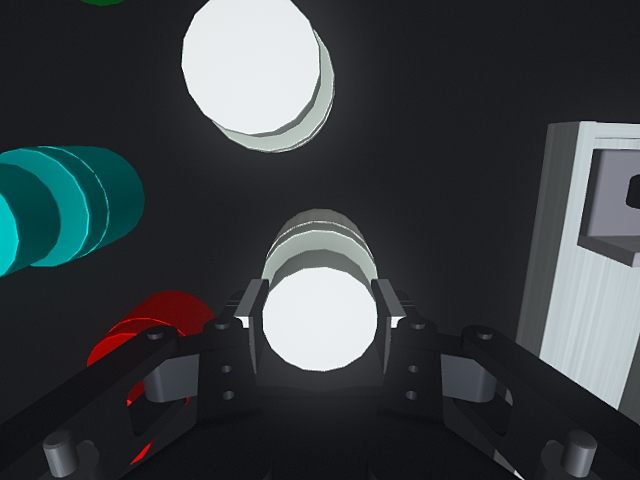

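Gripped: 43.8 mm opening, centred on the cap. Lift and carry.

```bash
python3 -m inch '[{"gripper":1,"offset":[-2,0,0],"dr":[0,0,0]},{"gripper":1,"offset":[-4,0,0],"dr":[0,0,0]},{"gripper":1,"offset":[-4,-1,1],"dr":[0,0,0]},{"gripper":1,"offset":[0,-3.3,2.5],"dr":[0,0,0]},{"gripper":1,"offset":[0,-3.3,2.5],"dr":[0,0,0]},{"gripper":1,"offset":[0,-3.3,2.5],"dr":[0,0,0]},{"gripper":1,"offset":[0,-3.3,2.5],"dr":[0,0,0]},{"gripper":1,"offset":[0,-3.3,2.5],"dr":[0,0,0]},{"gripper":1,"offset":[0,-3.3,2.5],"dr":[0,0,0]},{"gripper":1,"offset":[0,-2.5,2.2],"dr":[0,0,0]},{"gripper":1,"offset":[0,0,0],"dr":[0,0,0]},{"gripper":1,"offset":[0,0,0],"dr":[0,0,0]}]'
python3 - <<'E'
from h import *
togo([610.1,-108.2,76]);c=camera("wrist");cv2.imwrite("pics/w7.png",c["image"])
E
```

```text
clock: 19.6
ee_pos: [604.4, -103.2, 165.7]
ee_rot: [0.705, 0.043, 0.706, -0.043]
ft_force: [-0.6, 0.7, -1.5]
width: 44.1
t 19.6 pos [ 604.4 -103.2  165.7] w 44.1 F [-0.6  0.7 -1.5]
[[-0.001  0.122  0.993]
 [ 0.001  0.993 -0.122]
 [-1.     0.    -0.001]]
offset cm [ 8.97 -0.43  0.64]
```

View pics/w7.png

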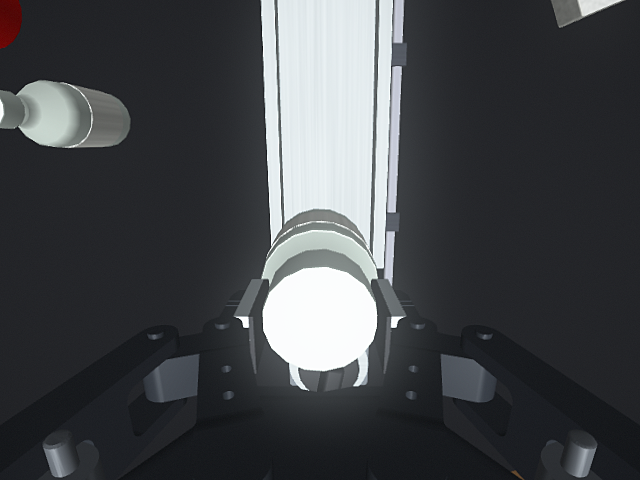

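The jar hangs straight over the lane. Align it and lower.

```bash
python3 -m inch '[{"gripper":1,"offset":[1,-0.4,0.6],"dr":[0,0,0]},{"gripper":1,"offset":[3,0,0],"dr":[0,0,0]},{"gripper":1,"offset":[3,0,0],"dr":[0,0,0]},{"gripper":1,"offset":[1.2,0,0],"dr":[0,0,0]},{"gripper":1,"offset":[0.4,0,0],"dr":[0,0,0]},{"gripper":1,"offset":[0,0,0],"dr":[0,0,0]},{"gripper":1,"offset":[0,0,0],"dr":[0,0,0]}]'; python3 -m inch '[{"gripper":1,"offset":[0.2,0,0],"dr":[0,0,0]},{"gripper":1,"offset":[0,0,0],"dr":[0,0,0]}]'
```

```text
clock: 20.52
ee_pos: [611.3, -108.7, 81.5]
ee_rot: [0.707, 0.043, 0.705, -0.043]
ft_force: [0.6, 0.0, -1.1]
width: 43.9
clock: 20.78
ee_pos: [610.5, -108.5, 78.3]
ee_rot: [0.706, 0.043, 0.706, -0.043]
ft_force: [-0.7, -0.0, -1.6]
width: 44.4
```

```bash
python3 -m inch '[{"gripper":1,"offset":[0.15,0,0],"dr":[0,0,0]},{"gripper":1,"offset":[0.1,0,0],"dr":[0,0,0]},{"gripper":1,"offset":[0,0,0],"dr":[0,0,0]}]'; python3 -m inch '[{"gripper":1,"offset":[0.1,0,0],"dr":[0,0,0]},{"gripper":1,"offset":[0,0,0],"dr":[0,0,0]}]'
```

```text
clock: 21.15
ee_pos: [610.5, -108.5, 75.9]
ee_rot: [0.706, 0.043, 0.706, -0.043]
ft_force: [-1.5, 0.4, 2.1]
width: 44.3
clock: 21.4
ee_pos: [610.5, -108.5, 75.9]
ee_rot: [0.706, 0.043, 0.706, -0.043]
ft_force: [-4.5, 0.3, 8.5]
width: 44.0
```

Seated: the force stops the descent at TCP z=75.9, as predicted. Release and rise.

```bash
python3 -m inch '[{"gripper":0.6,"offset":[0,0,0],"dr":[0,0,0]},{"gripper":0.3,"offset":[0,0,0],"dr":[0,0,0]},{"gripper":0,"offset":[0,0,0],"dr":[0,0,0]},{"gripper":0,"offset":[0,0,0],"dr":[0,0,0]},{"gripper":0,"offset":[-2,0,0],"dr":[0,0,0]},{"gripper":0,"offset":[-5,0,0],"dr":[0,0,0]},{"gripper":0,"offset":[-5,0,0],"dr":[0,0,0]},{"gripper":0,"offset":[-2,4,-2.5],"dr":[0,0,0]},{"gripper":0,"offset":[0,5,-3.5],"dr":[0,0,0]},{"gripper":0,"offset":[0,5,-3.5],"dr":[0,0,0]},{"gripper":0,"offset":[0,5,-3.5],"dr":[0,0,0]},{"gripper":0,"offset":[0,0,0],"dr":[0,0,0]}]'
python3 - <<'E'
from h import *
t=camera("top");crop(t,120,130,440,330,2.5,"t8.png")
g=cv2.cvtColor(t["image"],cv2.COLOR_BGR2GRAY);m=(g>225);m[:230]=0;m[290:]=0
for b in blobs(t,m,100):print("top",b,onz(t,b[1],90))
s=camera("scene");cv2.imwrite("pics/s8.png",s["image"])
c=camera("wrist");cv2.imwrite("pics/w8.png",c["image"]);togo([443,243.6,215])
E
```

```text
clock: 22.9
ee_pos: [503.0, 98.9, 216.0]
ee_rot: [0.706, 0.041, 0.705, -0.041]
ft_force: [0.2, -0.3, 0.0]
width: 85.6
top ([0, 230, 14, 12, 132], array([  5.37121212, 234.64393939])) [499.82370109 744.86114541]
top ([0, 269, 28, 21, 485], array([ 13.63917526, 280.27216495])) [392.23316757 715.00066421]
t 23.05 pos [505.2  95.6 215.8] w 85.3 F [ 1.3 -1.1  0.2]
[[ 0.002  0.122  0.993]
 [-0.     0.993 -0.122]
 [-1.    -0.     0.002]]
offset cm [ 0.06 13.93 -7.98]
```

View pics/s8.png

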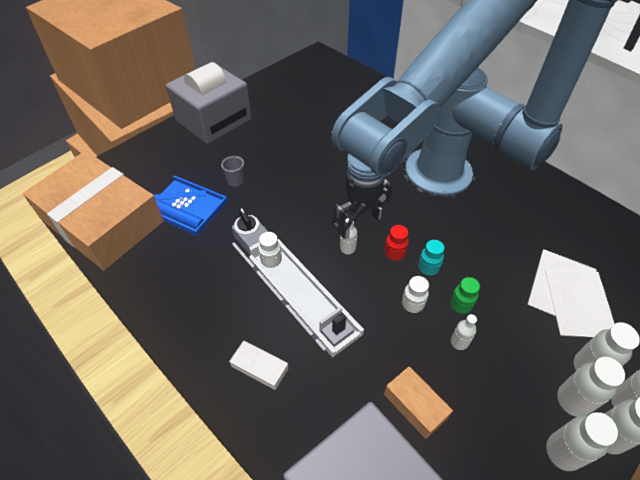

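View pics/w8.png

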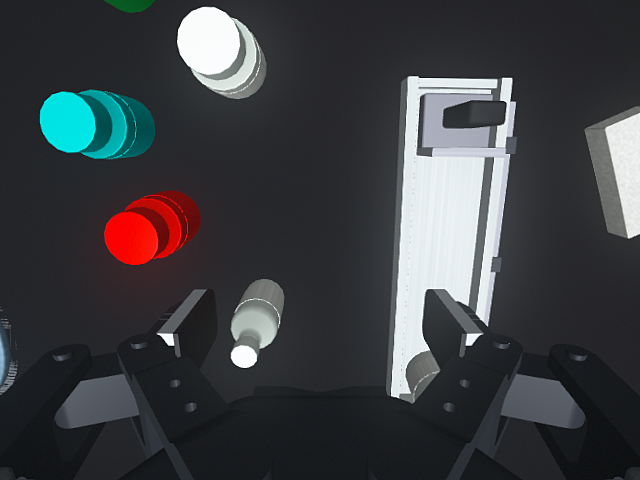

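Jar1 stands upright in the lane near the stop. Jar2 is visible at (209,40) in the wrist view, apparently not moved.

```bash
python3 -m inch '[{"gripper":0,"offset":[0,4,-2.3],"dr":[0,0,0]},{"gripper":0,"offset":[0,5,-2.9],"dr":[0,0,0]},{"gripper":0,"offset":[0,4.9,-2.8],"dr":[0,0,0]},{"gripper":0,"offset":[0,0,0],"dr":[0,0,0]},{"gripper":0,"offset":[0,0,0],"dr":[0,0,0]},{"gripper":0,"offset":[0,0,0],"dr":[0,0,0]}]'
python3 - <<'E'
from h import *
c=camera("wrist");cv2.imwrite("pics/w9.png",c["image"])
g=cv2.cvtColor(c["image"],cv2.COLOR_BGR2GRAY);m=g>225
for b in blobs(c,m,200):print(b,onz(c,b[1],90))
togo([442.8,243,66])
E
```

```text
clock: 23.8
ee_pos: [443.0, 242.3, 214.7]
ee_rot: [0.706, 0.044, 0.706, -0.044]
ft_force: [0.1, -0.2, -0.2]
width: 85.2
([0, 0, 76, 64, 2998], array([29.239493 , 22.4856571])) [251.9561828  422.39437594]
([285, 0, 33, 26, 705], array([301.14326241,  10.78865248])) [448.86100408 398.7609131 ]
([284, 10, 47, 47, 850], array([309.88588235,  41.72823529])) [452.27395741 378.09098262]
([288, 188, 64, 68, 3020], array([319.67649007, 223.32715232])) [442.72653207 246.965414  ]
([471, 224, 96, 132, 4374], array([512.16803841, 294.30704161])) [597.7609494  165.27255514]
([557, 226, 15, 41, 403], array([564.43672457, 246.28784119])) [641.39168149 202.67710674]
([498, 417, 17, 43, 320], array([506.815625, 437.603125])) [598.90032168   9.78953075]
([514, 420, 21, 59, 462], array([524.08441558, 446.97186147])) [617.36918478  -5.60739881]
t 23.85 pos [442.9 242.4 214.6] w 85.8 F [ 0.3 -0.1 -0.1]
[[ 0.     0.124  0.992]
 [-0.     0.992 -0.124]
 [-1.    -0.     0.   ]]
offset cm [14.86  0.06 -0.02]
```

View pics/w9.png

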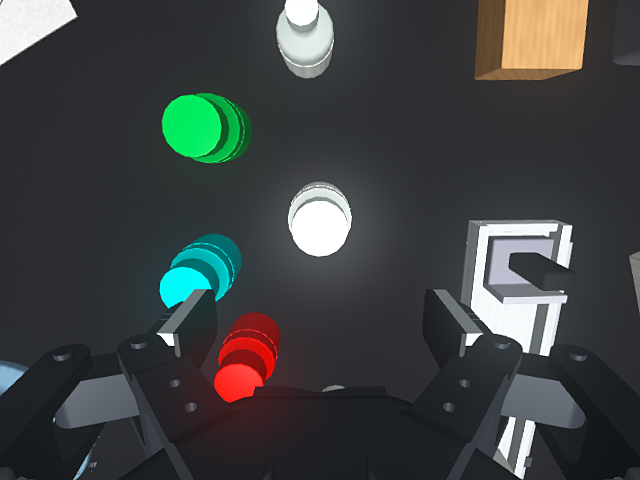

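Jar2's cap is at (320,228), so the target (443,243) holds. Grip it.

```bash
python3 -m inch '[{"gripper":0,"offset":[4,0.06,0],"dr":[0,0,0]},{"gripper":0,"offset":[5,0,0],"dr":[0,0,0]},{"gripper":0,"offset":[3.8,0,0],"dr":[0,0,0]},{"gripper":0,"offset":[2,0,0],"dr":[0,0,0]},{"gripper":0,"offset":[0,0,0],"dr":[0,0,0]},{"gripper":0.3,"offset":[0,0,0],"dr":[0,0,0]},{"gripper":0.7,"offset":[0,0,0],"dr":[0,0,0]},{"gripper":1,"offset":[0,0,0],"dr":[0,0,0]},{"gripper":1,"offset":[0,0,0],"dr":[0,0,0]},{"gripper":1,"offset":[0,0,0],"dr":[0,0,0]},{"gripper":1,"offset":[0,0,0],"dr":[0,0,0]}]'
python3 - <<'E'
from h import *
togo([617.8,-43,66])
E
```

```text
clock: 25.22
ee_pos: [443.6, 244.7, 68.4]
ee_rot: [0.707, 0.043, 0.705, -0.043]
ft_force: [0.6, -0.4, 5.6]
width: 43.8
t 25.23 pos [443.6 244.7  68.4] w 43.8 F [ 0.6 -0.4  5.6]
[[ 0.003  0.122  0.993]
 [ 0.001  0.993 -0.122]
 [-1.     0.001  0.003]]
offset cm [  0.27 -26.44  20.79]
```

```bash
python3 -m inch '[{"gripper":1,"offset":[-2,0,0],"dr":[0,0,0]},{"gripper":1,"offset":[-4,0,0],"dr":[0,0,0]},{"gripper":1,"offset":[-4,-1,0.8],"dr":[0,0,0]},{"gripper":1,"offset":[0,-3.6,2.9],"dr":[0,0,0]},{"gripper":1,"offset":[0,-3.6,2.9],"dr":[0,0,0]},{"gripper":1,"offset":[0,-3.6,2.9],"dr":[0,0,0]},{"gripper":1,"offset":[0,-3.6,2.9],"dr":[0,0,0]},{"gripper":1,"offset":[0,-3.6,2.9],"dr":[0,0,0]},{"gripper":1,"offset":[0,-3.6,2.9],"dr":[0,0,0]},{"gripper":1,"offset":[0,-3.3,2.4],"dr":[0,0,0]},{"gripper":1,"offset":[0,0,0],"dr":[0,0,0]},{"gripper":1,"offset":[0,0,0],"dr":[0,0,0]}]'
python3 - <<'E'
from h import *
togo([617.9,-43.7,76.4]);c=camera("wrist");cv2.imwrite("pics/w10.png",c["image"])
s=camera("scene");crop(s,200,180,400,370,3,"s10.png")
E
```

```text
clock: 26.72
ee_pos: [614.4, -37.4, 166.1]
ee_rot: [0.705, 0.043, 0.706, -0.043]
ft_force: [-0.5, -0.5, -1.7]
width: 43.9
t 26.73 pos [614.4 -37.4 166.1] w 43.9 F [-0.5 -0.5 -1.7]
[[-0.001  0.122  0.993]
 [ 0.001  0.993 -0.122]
 [-1.     0.    -0.001]]
offset cm [ 8.97 -0.59  0.44]
```

View pics/w10.png

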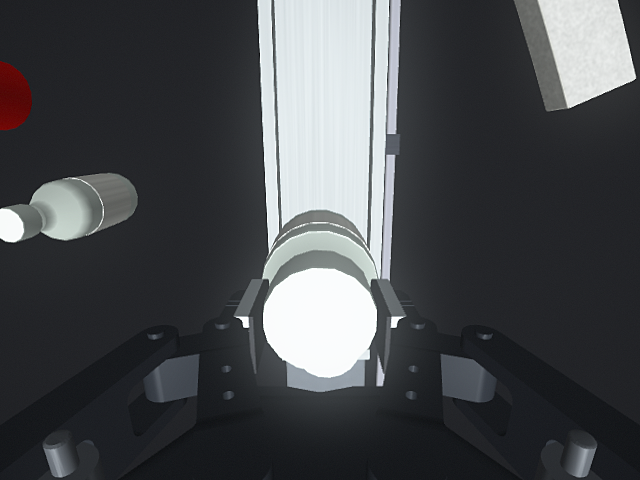

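View pics/s10.png

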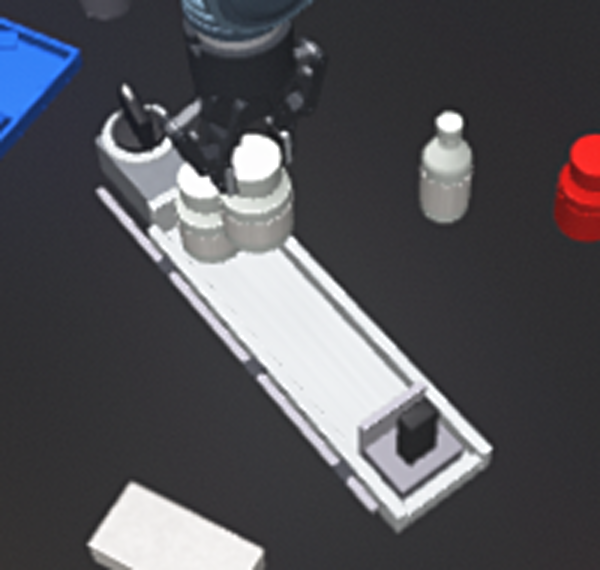

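```bash
python3 -m inch '[{"gripper":1,"offset":[1,-0.2,0.4],"dr":[0,0,0]},{"gripper":1,"offset":[3,0,0],"dr":[0,0,0]},{"gripper":1,"offset":[3,0,0],"dr":[0,0,0]},{"gripper":1,"offset":[1.2,0,0],"dr":[0,0,0]},{"gripper":1,"offset":[0.4,0,0],"dr":[0,0,0]},{"gripper":1,"offset":[0.2,0,0],"dr":[0,0,0]},{"gripper":1,"offset":[0.1,0,0],"dr":[0,0,0]},{"gripper":1,"offset":[0,0,0],"dr":[0,0,0]}]'; python3 -m inch '[{"gripper":1,"offset":[0.2,0,0],"dr":[0,0,0]},{"gripper":1,"offset":[0,0,0],"dr":[0,0,0]}]'
```

```text
clock: 27.82
ee_pos: [619.2, -40.4, 78.3]
ee_rot: [0.706, 0.043, 0.705, -0.043]
ft_force: [-0.1, 0.3, -1.3]
width: 43.7
clock: 28.08
ee_pos: [619.3, -40.5, 76.4]
ee_rot: [0.706, 0.043, 0.705, -0.043]
ft_force: [-0.7, 0.3, 2.5]
width: 44.3
```

```bash
python3 -m inch '[{"gripper":0.6,"offset":[0.05,0,0],"dr":[0,0,0]},{"gripper":0.3,"offset":[0,0,0],"dr":[0,0,0]},{"gripper":0,"offset":[0,0,0],"dr":[0,0,0]},{"gripper":0,"offset":[0,0,0],"dr":[0,0,0]},{"gripper":0,"offset":[-2,0,0],"dr":[0,0,0]},{"gripper":0,"offset":[-5,0,0],"dr":[0,0,0]},{"gripper":0,"offset":[-5,0,0],"dr":[0,0,0]},{"gripper":0,"offset":[0,3,0],"dr":[0,0,0]},{"gripper":0,"offset":[0,5,0],"dr":[0,0,0]},{"gripper":0,"offset":[0,5,0],"dr":[0,0,0]},{"gripper":0,"offset":[0,5,0],"dr":[0,0,0]},{"gripper":0,"offset":[0,0,0],"dr":[0,0,0]}]'
python3 - <<'E'
from h import *
togo([641,169,200],[.993,-.121]);c=camera("wrist");cv2.imwrite("pics/w11.png",c["image"])
s=camera("scene");crop(s,200,180,470,370,2.8,"s11.png")
t=camera("top");cv2.imwrite("pics/t11.png",t["image"])
E
```

```text
clock: 29.58
ee_pos: [640.9, 141.5, 196.8]
ee_rot: [0.707, 0.042, 0.705, -0.041]
ft_force: [-0.1, -1.5, 0.7]
width: 85.3
t 29.57 pos [640.9 141.5 196.8] w 85.3 F [-0.1 -1.5  0.7]
[[ 0.002  0.117  0.993]
 [ 0.     0.993 -0.117]
 [-1.     0.001  0.002]]
offset cm [-0.32  2.73 -0.31]
dr [ 0.004  0.002 -0.001] q6 0.17
  offset after turn [-0.32  2.73 -0.32]
dr [-3.138e+00  1.000e-03  3.000e-03] q6 -2.98
  offset after turn [-0.32 -2.73  0.32]
```

View pics/w11.png

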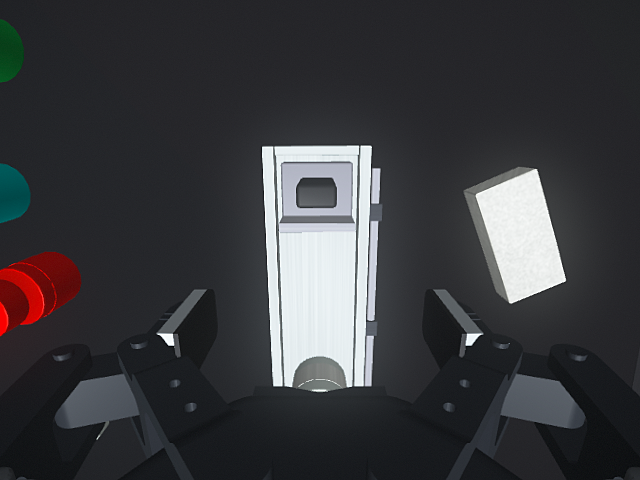

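View pics/s11.png

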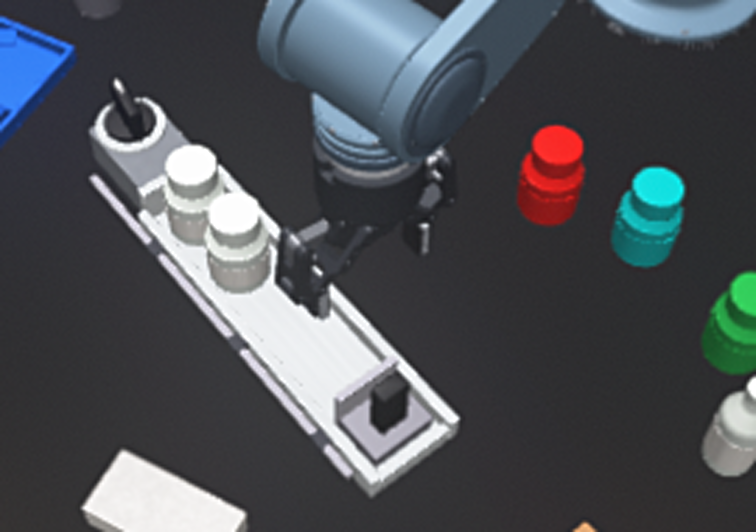

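View pics/t11.png

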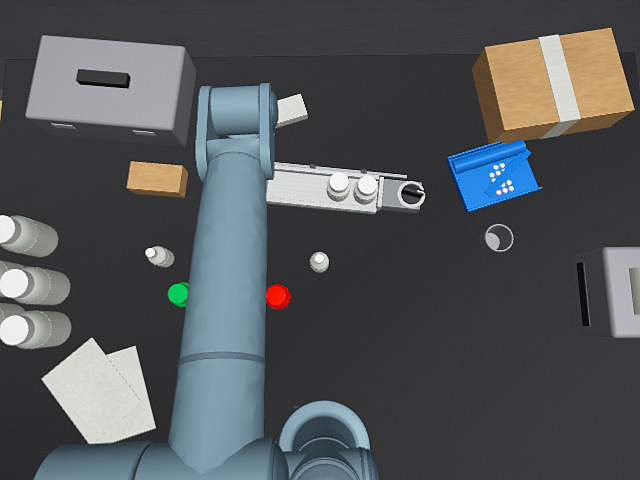

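Both jars stand upright in the lane at top-view (339,185) and (367,188). The fence is fully back with its tab at wrist (317,197), and the lane is otherwise clear. Grip the tab.

```bash
python3 - <<'E'
from h import *
c=camera("wrist");print("tab",onz(c,(317,198),87));togo([641,170,58])
E
python3 -m inch '[{"gripper":0,"offset":[3,2.8,-0.3],"dr":[0,0,0]},{"gripper":0,"offset":[5,0,0],"dr":[0,0,0]},{"gripper":0,"offset":[4,0,0],"dr":[0,0,0]},{"gripper":0,"offset":[1.8,0,0],"dr":[0,0,0]},{"gripper":0,"offset":[0,0,0],"dr":[0,0,0]},{"gripper":0.5,"offset":[0,0,0],"dr":[0,0,0]},{"gripper":1,"offset":[0,0,0],"dr":[0,0,0]},{"gripper":1,"offset":[0,0,0],"dr":[0,0,0]},{"gripper":1,"offset":[0,0,0],"dr":[0,0,0]},{"gripper":1,"offset":[0,0,0],"dr":[0,0,0]}]'
```

```text
tab [641.42994964 164.93851916]
t 29.77 pos [640.9 137.3 195.8] w 85.6 F [-1.3 -0.4 -0.5]
[[ 0.001  0.123  0.992]
 [-0.     0.992 -0.123]
 [-1.    -0.     0.001]]
offset cm [13.78  3.24 -0.4 ]
clock: 31.02
ee_pos: [641.6, 166.6, 58.5]
ee_rot: [0.706, 0.043, 0.705, -0.043]
ft_force: [-2.9, -0.0, 5.0]
width: 29.0
```

```bash
python3 -m inch '[{"gripper":1,"offset":[0,-1,0],"dr":[0,0,0]},{"gripper":1,"offset":[0,-1.5,0],"dr":[0,0,0]},{"gripper":1,"offset":[0,-2,0],"dr":[0,0,0]},{"gripper":1,"offset":[0,-2,0],"dr":[0,0,0]},{"gripper":1,"offset":[0,-2,0],"dr":[0,0,0]},{"gripper":1,"offset":[0,-2,0],"dr":[0,0,0]},{"gripper":1,"offset":[0,-1.5,0],"dr":[0,0,0]},{"gripper":1,"offset":[0,-1,0],"dr":[0,0,0]},{"gripper":1,"offset":[0,-0.5,0],"dr":[0,0,0]},{"gripper":1,"offset":[0,0,0],"dr":[0,0,0]}]'
python3 -m inch '[{"gripper":1,"offset":[0,-0.3,0],"dr":[0,0,0]},{"gripper":1,"offset":[0,-0.3,0],"dr":[0,0,0]},{"gripper":1,"offset":[0,-0.3,0],"dr":[0,0,0]},{"gripper":1,"offset":[0,-0.3,0],"dr":[0,0,0]},{"gripper":1,"offset":[0,0,0],"dr":[0,0,0]}]'
python3 - <<'E'
from h import *
pose()
s=camera("scene");crop(s,200,180,400,340,4,"s12.png")
E
```

```text
clock: 32.28
ee_pos: [626.2, 31.4, 58.5]
ee_rot: [0.707, 0.043, 0.704, -0.043]
ft_force: [1.7, 0.9, 5.8]
width: 29.0
clock: 32.9
ee_pos: [624.8, 20.1, 58.5]
ee_rot: [0.707, 0.043, 0.704, -0.043]
ft_force: [3.1, 2.6, 5.5]
width: 29.0
t 32.9 pos [624.8  20.1  58.5] w 29.0 F [3.1 2.6 5.5]
[[ 0.004  0.122  0.993]
 [-0.     0.993 -0.122]
 [-1.     0.     0.004]]
```

View pics/s12.png

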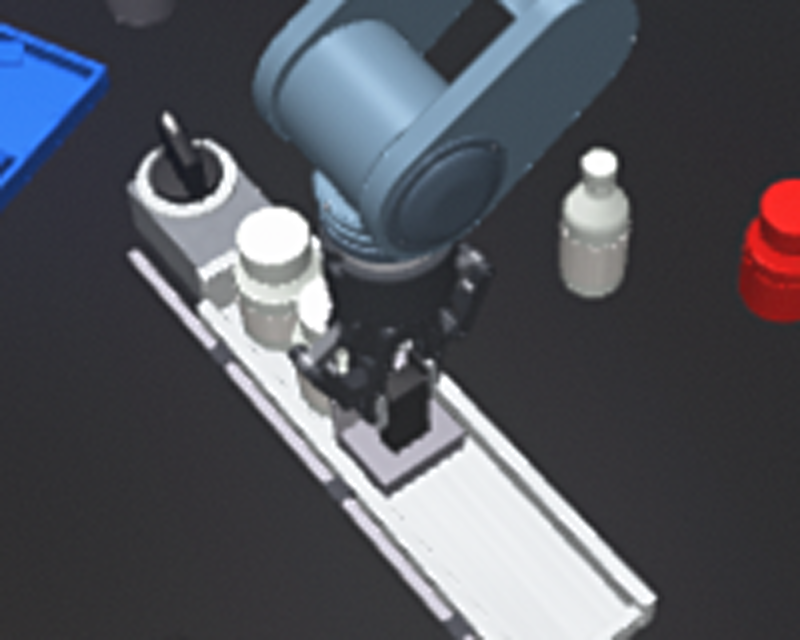

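```bash
python3 -m inch '[{"gripper":1,"offset":[0,-0.3,0],"dr":[0,0,0]},{"gripper":1,"offset":[0,-0.3,0],"dr":[0,0,0]},{"gripper":1,"offset":[0,-0.3,0],"dr":[0,0,0]},{"gripper":1,"offset":[0,-0.2,0],"dr":[0,0,0]},{"gripper":1,"offset":[0,-0.2,0],"dr":[0,0,0]},{"gripper":1,"offset":[0,0,0],"dr":[0,0,0]}]'
python3 -m inch '[{"gripper":1,"offset":[0,-0.15,0],"dr":[0,0,0]},{"gripper":1,"offset":[0,0,0],"dr":[0,0,0]}]'
python3 -m inch '[{"gripper":1,"offset":[0,-0.15,0],"dr":[0,0,0]},{"gripper":1,"offset":[0,0,0],"dr":[0,0,0]}]'
```

```text
clock: 33.7
ee_pos: [623.4, 7.4, 58.5]
ee_rot: [0.707, 0.043, 0.704, -0.043]
ft_force: [4.4, 2.6, 5.1]
width: 28.8
clock: 33.95
ee_pos: [623.3, 6.1, 58.5]
ee_rot: [0.707, 0.043, 0.704, -0.043]
ft_force: [5.7, 4.1, 4.6]
width: 28.7
clock: 34.2
ee_pos: [623.1, 4.7, 58.5]
ee_rot: [0.707, 0.043, 0.704, -0.043]
ft_force: [4.7, 3.8, 4.8]
width: 29.1
```

```bash
for i in 1 2; do python3 -m inch '[{"gripper":1,"offset":[0,-0.1,0],"dr":[0,0,0]},{"gripper":1,"offset":[0,0,0],"dr":[0,0,0]}]'; done
```

```text
clock: 34.45
ee_pos: [623.0, 3.7, 58.5]
ee_rot: [0.707, 0.043, 0.704, -0.043]
ft_force: [4.6, 2.6, 5.2]
width: 29.0
clock: 34.7
ee_pos: [623.0, 3.5, 58.5]
ee_rot: [0.708, 0.044, 0.704, -0.042]
ft_force: [6.3, 7.4, 3.8]
width: 29.0
```

```bash
python3 -m inch '[{"gripper":1,"offset":[0,-0.1,0],"dr":[0,0,0]},{"gripper":1,"offset":[0,0,0],"dr":[0,0,0]},{"gripper":1,"offset":[0,0,0],"dr":[0,0,0]}]'
python3 - <<'E'
from h import *
pose()
s=camera("scene");crop(s,200,180,400,340,4,"s13.png")
t=camera("top");crop(t,220,140,440,290,3.6,"t13.png")
E
```

```text
clock: 35.08
ee_pos: [622.9, 3.4, 58.5]
ee_rot: [0.708, 0.044, 0.704, -0.042]
ft_force: [5.2, 10.1, 4.8]
width: 29.3
t 35.08 pos [622.9   3.4  58.5] w 29.3 F [ 5.2 10.1  4.8]
[[ 0.005  0.122  0.993]
 [ 0.003  0.993 -0.122]
 [-1.     0.004  0.005]]
```

View pics/s13.png

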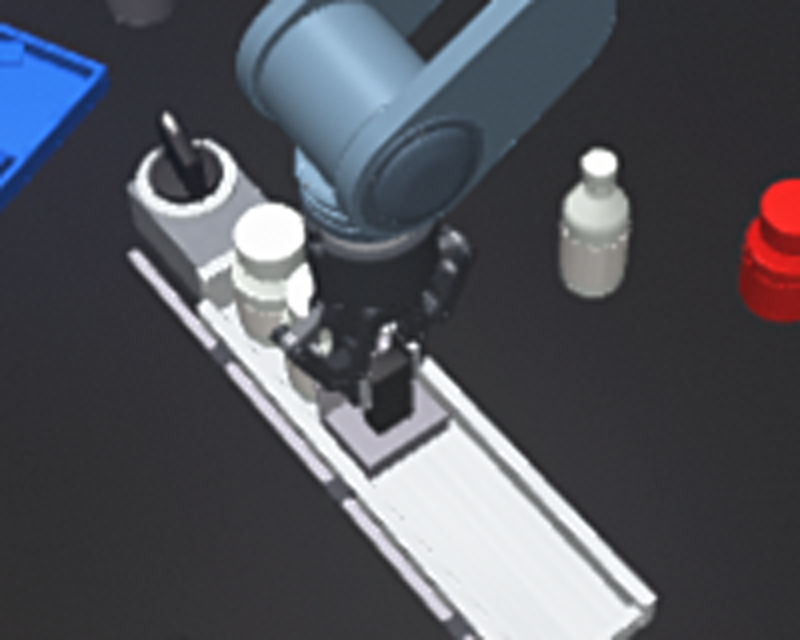

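View pics/t13.png

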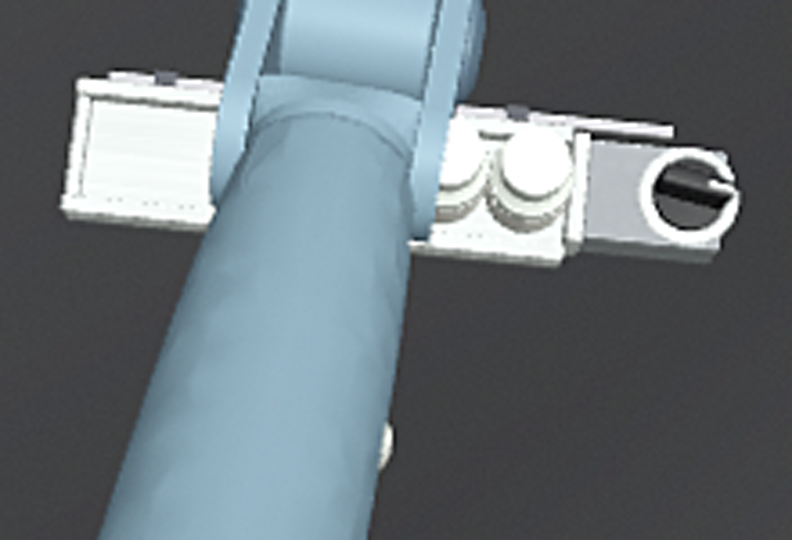

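Contact: the force rises to 10 N and the fence stops at 164 mm of travel, as expected for two jars. Release, rise and go to the knob, checking on the way.

```bash
python3 -m inch '[{"gripper":0.5,"offset":[0,0,0],"dr":[0,0,0]},{"gripper":0,"offset":[0,0,0],"dr":[0,0,0]},{"gripper":0,"offset":[0,0,0],"dr":[0,0,0]},{"gripper":0,"offset":[-3,0,0],"dr":[0,0,0]},{"gripper":0,"offset":[-5,0,0],"dr":[0,0,0]},{"gripper":0,"offset":[-6,0,0],"dr":[0,0,0]},{"gripper":0,"offset":[0,0,0],"dr":[0.16,0,0]},{"gripper":0,"offset":[0,0,0],"dr":[0,0,0]},{"gripper":0,"offset":[0,0,0],"dr":[0,0,0]}]'
python3 - <<'E'
from h import *
togo([598.5,-220,200],[.96,-.28]);c=camera("wrist");cv2.imwrite("pics/w14.png",c["image"])
E
```

```text
clock: 36.3
ee_pos: [620.0, 1.6, 195.5]
ee_rot: [0.699, 0.099, 0.701, -0.099]
ft_force: [-0.8, 0.4, -0.8]
width: 85.5
t 36.3 pos [620.    1.6 195.5] w 85.5 F [-0.8  0.4 -0.8]
[[-0.003  0.276  0.961]
 [ 0.     0.961 -0.276]
 [-1.    -0.    -0.003]]
offset cm [ -0.45 -21.9    4.06]
dr [ 0.004 -0.003  0.   ] q6 0.1
  offset after turn [ -0.45 -21.88   4.14]
dr [-3.138e+00 -1.000e-03 -4.000e-03] q6 -3.04
  offset after turn [-0.45 21.88 -4.14]
```

View pics/w14.png

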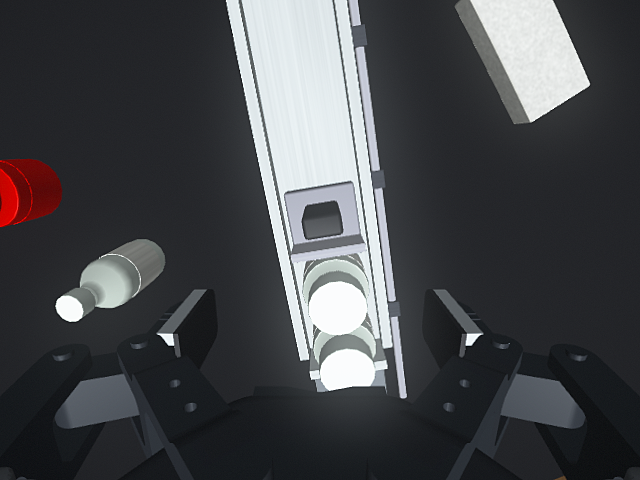

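The jars stand in line touching at caps (337,306) and (348,370), with the fence against jar2.

```bash
python3 - <<'E'
from h import *
c=camera("wrist");a=onz(c,(337,307),98);b=onz(c,(348,371),98);e=np.array([606,-142]);t=np.array([.121,.993]);n=np.array([.993,-.121])
print(a,b,(a-e)@t,(b-e)@t,(a-e)@n,(b-e)@n)
E
python3 -m inch '[{"gripper":0,"offset":[0,-4,0.8],"dr":[0,0,0]},{"gripper":0,"offset":[0,-5,0.9],"dr":[0,0,0]},{"gripper":0,"offset":[0,-5,0.9],"dr":[0,0,0]},{"gripper":0,"offset":[0,-5,0.9],"dr":[0,0,0]},{"gripper":0,"offset":[0,-2.9,0.6],"dr":[0,0,0]},{"gripper":0,"offset":[0,0,0],"dr":[0,0,0]},{"gripper":0,"offset":[0,0,0],"dr":[0,0,0]}]'
python3 - <<'E'
from h import *
togo([598.5,-220,60],[.96,-.28]);c=camera("wrist");cv2.imwrite("pics/w15.png",c["image"])
E
```

```text
[616.54885438 -54.13238833] [ 610.09990475 -111.48171566] 88.52894977174243 30.800744829292288 -0.15696861559616204 0.3784930123993975
clock: 37.28
ee_pos: [599.2, -219.2, 196.4]
ee_rot: [0.7, 0.099, 0.701, -0.099]
ft_force: [0.4, 0.1, 0.0]
width: 85.6
t 37.27 pos [ 599.2 -219.2  196.4] w 85.6 F [0.4 0.1 0. ]
[[-0.001  0.278  0.961]
 [ 0.001  0.961 -0.278]
 [-1.     0.001 -0.001]]
offset cm [13.64 -0.1  -0.03]
dr [ 0.003 -0.001 -0.001] q6 -0.24
  offset after turn [13.64 -0.09 -0.04]
dr [-3.139e+00  1.000e-03 -2.000e-03] q6 -3.39
  offset after turn [13.64  0.09  0.04]
```

View pics/w15.png

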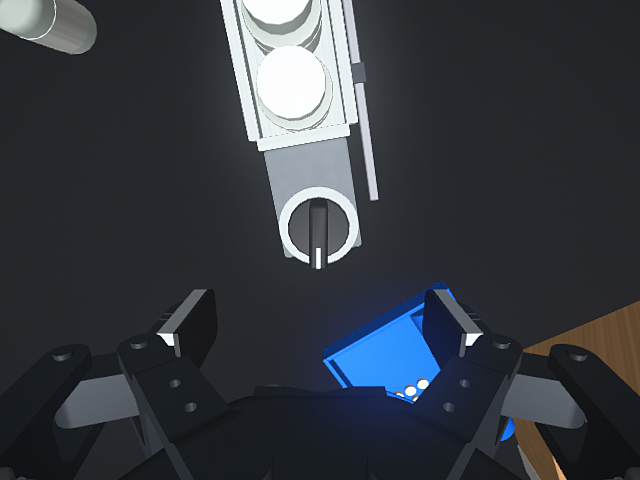

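```bash
python3 - <<'E'
from h import *
c=camera("wrist");print(onz(c,(318,234),90),onz(c,(318,269),90))
E
python3 -m inch '[{"gripper":0,"offset":[3,-0.1,-0.05],"dr":[0,0,0]},{"gripper":0,"offset":[5,0,0],"dr":[0,0,0]},{"gripper":0,"offset":[4,0,0],"dr":[0,0,0]},{"gripper":0,"offset":[1.6,0,0],"dr":[0,0,0]},{"gripper":0,"offset":[0,0,0],"dr":[0,0,0]},{"gripper":0.5,"offset":[0,0,0],"dr":[0,0,0]},{"gripper":1,"offset":[0,0,0],"dr":[0,0,0]},{"gripper":1,"offset":[0,0,0],"dr":[0,0,0]},{"gripper":1,"offset":[0,0,0],"dr":[0,0,0]},{"gripper":1,"offset":[0,0,0],"dr":[0,0,0]},{"gripper":1,"offset":[0,0,0],"dr":[0,0,0]}]'
python3 -m inch '[{"gripper":1,"offset":[0,0,0],"dr":[0.15,0,0]},{"gripper":1,"offset":[0,0,0],"dr":[0.15,0,0]},{"gripper":1,"offset":[0,0,0],"dr":[0.15,0,0]},{"gripper":1,"offset":[0,0,0],"dr":[0.15,0,0]},{"gripper":1,"offset":[0,0,0],"dr":[0.15,0,0]},{"gripper":1,"offset":[0,0,0],"dr":[0.15,0,0]},{"gripper":1,"offset":[0,0,0],"dr":[0.15,0,0]},{"gripper":1,"offset":[0,0,0],"dr":[0.15,0,0]},{"gripper":1,"offset":[0,0,0],"dr":[0.15,0,0]},{"gripper":1,"offset":[0,0,0],"dr":[0.06,0,0]},{"gripper":1,"offset":[0,0,0],"dr":[0,0,0]},{"gripper":1,"offset":[0,0,0],"dr":[0,0,0]}]'
python3 - <<'E'
from h import *
pose()
E
```

```text
[ 597.36539705 -217.87751735] [ 589.67950166 -244.37233849]
clock: 38.75
ee_pos: [597.7, -220.7, 61.9]
ee_rot: [0.699, 0.1, 0.701, -0.099]
ft_force: [-5.8, 1.1, 6.4]
width: 12.9
clock: 40.25
ee_pos: [597.5, -220.7, 61.9]
ee_rot: [-0.468, -0.528, -0.47, 0.53]
ft_force: [-7.5, 1.7, 7.5]
width: 13.2
t 40.25 pos [ 597.5 -220.7   61.9] w 13.2 F [-7.5  1.7  7.5]
[[-0.003  0.993 -0.119]
 [ 0.    -0.119 -0.993]
 [-1.    -0.004 -0.   ]]
```

The jaws are now along the lane, so the knob is back at about 0. Open, rise and check.

```bash
python3 -m inch '[{"gripper":0.7,"offset":[0,0,0],"dr":[0,0,0]},{"gripper":0.5,"offset":[0,0,0],"dr":[0,0,0]},{"gripper":0.4,"offset":[0,0,0],"dr":[0,0,0]},{"gripper":0.4,"offset":[0,0,0],"dr":[0,0,0]},{"gripper":0.4,"offset":[-3,0,0],"dr":[0,0,0]},{"gripper":0.4,"offset":[-5,0,0],"dr":[0,0,0]},{"gripper":0.2,"offset":[-5,0,0],"dr":[0,0,0]},{"gripper":0,"offset":[-3,0,0],"dr":[0,0,0]},{"gripper":0,"offset":[0,-4,0],"dr":[0,0,0]},{"gripper":0,"offset":[0,-4,0],"dr":[0,0,0]},{"gripper":0,"offset":[0,0,0],"dr":[0,0,0]},{"gripper":0,"offset":[0,0,0],"dr":[0,0,0]}]'
python3 - <<'E'
from h import *
c=camera("wrist");cv2.imwrite("pics/w16.png",c["image"]);s=camera("scene");cv2.imwrite("pics/s16.png",s["image"]);t=camera("top");cv2.imwrite("pics/t16.png",t["image"])
E
```

```text
clock: 41.75
ee_pos: [519.7, -211.5, 221.5]
ee_rot: [0.469, 0.53, 0.468, -0.529]
ft_force: [-0.1, -0.1, -0.2]
width: 85.6
```

View pics/w16.png

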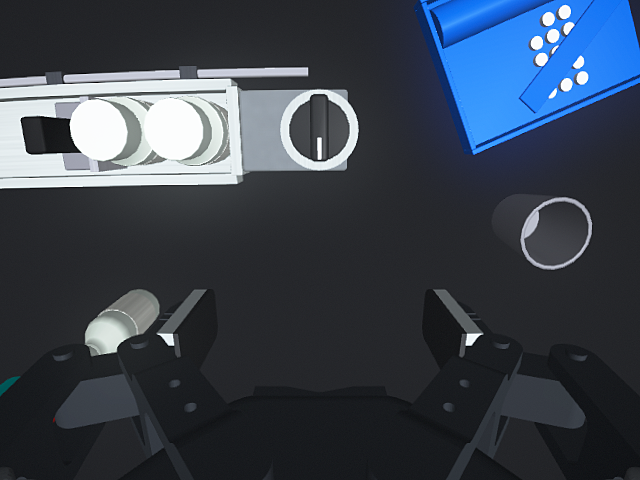

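View pics/s16.png

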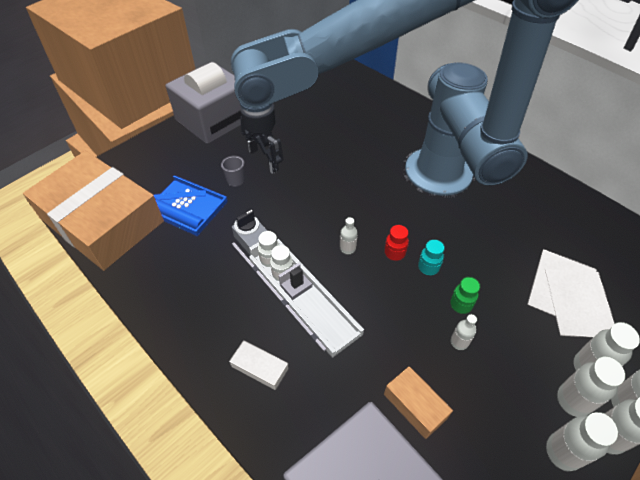

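View pics/t16.png

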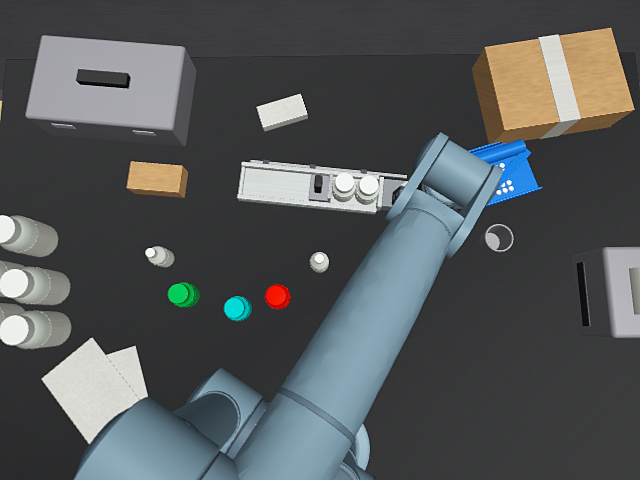

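```bash
python3 - <<'E'
from h import *
s=camera("scene");crop(s,225,200,345,320,5,"s17.png")
t=camera("top");e=np.array([606,-142]);T=np.array([.121,.993])
g=cv2.cvtColor(t["image"],cv2.COLOR_BGR2GRAY);m=(g>235);m[:165]=0;m[205:]=0;m[:,:330]=0;m[:,382:]=0
crop(t,290,150,420,225,6,"t17.png")
E
```

```text
(no output)
```

View pics/s17.png

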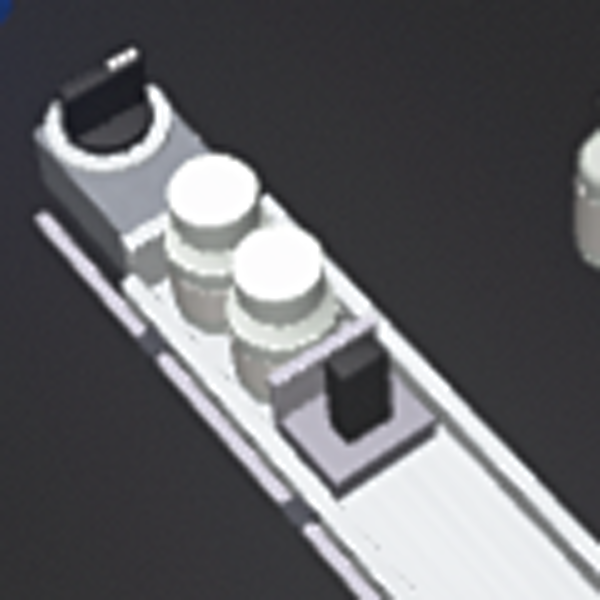

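View pics/t17.png

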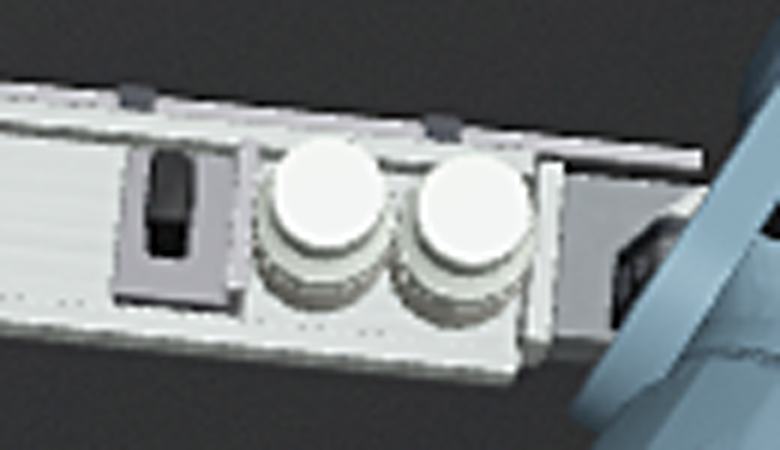

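The row is closed and upright, and the knob is locked with its bar across the rack. Hand in.

```bash
python3 - <<'E'
from bench import *
print(job_done())
E
```

```text
the job is handed in; nothing more can be done
None
```

The rack is loaded and locked, and I handed the job in at about 42 s. I unlocked the knob by a turn of about 1.41 rad and pulled the fence back to its hard stop. I then stood both white jars in the lane; only two were in the scene. I slid the fence up to contact, turned the knob back by the same angle, and moved the gripper clear.

**Row:** The fence travelled about 164 mm before it stopped, which is what two jars should give, with about 10 N at contact. The jar centres measured about 31 and 88.5 mm from the end stop. The nominal values are 29 and 87, and the spacing of 57.7 mm is right, so the offset is within the 2 mm calibration. The last pictures show the jars upright and no visible gap. I did not re-measure the fence's position after letting go; I only saw it in those pictures.

**Knob:** The last pictures show the bar lying across the rack again, at about 0 (locked).

**Other items:** The bottles, cup and carton look untouched and upright. I saw no jar get knocked aside, and no check failed.

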